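Load the bench label dispenser and set its brake

TASK

Load the label dispenser from the cradle: slide the spacer ring along the spindle all the way to the sprung brake plate (it brings the roll in line with the tear-off plate), then the label roll up against the ring, then the ribbed end cap behind the roll. Push the cap on gently until it holds the stack against the brake with about 6 N, never pressing on the roll with 15 N or more (that crushes its core), and let go, so that the cap grips the spindle by itself. Leave the things standing around where they are.

Things in the scene. Friction and masses are not known exactly. Their poses are not given: they have to be found in the camera images.
- dispenser: grey label dispenser fixed to the bench: base 110 x 125 mm, an upright carrying a horizontal spindle. Between upright and stack a guide collar carries a sprung brake plate (44 mm disc, rubber face) whose free face lies 29 to 39 mm from spindle_root: set differently each time, not measured. It yields 1 mm per 7 N, solid at 3 mm. Origin on the bench under spindle_root, same axes
- spindle_root (a point): point on the spindle's axis at the face of the upright, 130 mm above the bench; y runs out along the spindle to its free end, z up. The steel spindle is 18 mm thick, 143 mm long, the last 13 mm tapering to 11 mm. The upright is 60 mm wide, its top 20 mm above the axis. A low tear-off plate (top 50 mm above the bench) stands at x = -50 mm
- spindle_tip (a point): centre of the spindle's free end, same axes
- leaf_mid (a point): point on the spindle's axis 100 mm out from spindle_root, midway between two sprung steel leaves that stand 2 mm proud of the spindle's sides, full height 88 to 112 mm out, ramping to nothing at 124 mm. Ring and roll pass them freely; the cap's narrower bore drags on them (about 6 to 14 N, steady once its inner face is past 110 mm) and stays wherever it is left
- cradle: low fixed cradle, two 8 mm steel rails (34 mm apart, 14 mm above the bench, 200 mm long) between grey end plates (58 mm wide, 26 mm high); origin under its middle on the bench, y along the rails. Spacer, roll and cap stand on it on their rims, bores along the rails, about 62 mm apart, the roll in the middle, ring and cap at either end
- spacer: plain white plastic ring, outside 50 mm, bore 24 mm, 18 mm wide; origin at its centre, y along its bore. 45 g
- label_roll: roll of white paper labels, outside 62 mm, core bore about 24 mm, 36 mm wide, about 110 g; origin at the centre of one end face, z along its bore towards the other
- roll_mid (a point): centre of the label roll, z along its bore
- end_cap: grey ribbed plastic collar with a steel bush, outside 66 mm, bore 19.8 mm, 32 mm wide; origin at its centre, y along its bore (both ends alike). 90 g
- vial_a: small capped vial, 24 mm thick, 52 mm high; leave alone
- vial_b: second such vial; leave alone
- petri_dish: clear petri dish, 55 mm, 12 mm high; leave alone
- pen: pen lying on the bench, 145 mm; leave alone

How it is judged (in metres and radians):
On the way, in this order (a step that is already met when the one before it is completed fails the run):
1. the spacer ring is threaded on the spindle, up to the brake plate (x of spacer in the frame of spindle_root between -0.006 and 0.006 m and z of spacer in the frame of spindle_root between -0.006 and 0.006 m and y of spacer in the frame of spindle_root between 0.03 and 0.052 m and angle between the y axis of spacer and the y axis of spindle_root, either way round below 0.12 rad), for 0.2 s.
2. the label roll is threaded on the spindle after the spacer ring (all of step 1 and x of roll_mid in the frame of spindle_root between -0.006 and 0.006 m and z of roll_mid in the frame of spindle_root between -0.006 and 0.006 m and y of roll_mid in the frame of spindle_root between 0.055 and 0.08 m and angle between the z axis of roll_mid and the y axis of spindle_root, either way round below 0.12 rad), for 0.2 s.
3. the end cap is on the spindle and presses on the roll (all of step 2 and x of end_cap in the frame of spindle_root between -0.006 and 0.006 m and z of end_cap in the frame of spindle_root between -0.006 and 0.006 m and y of end_cap in the frame of spindle_root between 0.091 and 0.113 m and angle between the y axis of end_cap and the y axis of spindle_root, either way round below 0.12 rad and contact force between end_cap and label_roll above 2 N), for 0.2 s.
At the end, for the whole second after the job is handed in: Spacer, roll and cap are on the spindle in that order from the upright outwards, square to it and within 6 mm of its axis; released and at rest, the cap by itself presses on the roll with 3 to 10 N; vials, dish and pen within 20 mm of where they were (all of step 2 and x of end_cap in the frame of spindle_root between -0.006 and 0.006 m and z of end_cap in the frame of spindle_root between -0.006 and 0.006 m and y of end_cap in the frame of spindle_root between 0.091 and 0.113 m and angle between the y axis of end_cap and the y axis of spindle_root, either way round below 0.12 rad and contact force between end_cap and label_roll between 3 and 10 N and linear speed of each of spacer, label_roll, end_cap below 0.01 m/s); the robot touches nothing.
It fails at once if the end cap presses on the label roll with more than 15 N (contact force between end_cap and label_roll above 15 N).
It fails at once if a vial, the petri dish or the pen is moved more than 20 mm (distance of any of vial_a, vial_b, petri_dish, pen from where it was at the start of the episode above 0.02 m).
It also fails if it takes over 72 s, if anything falls off the work surface, if the arm or the gripper's body presses on something with over 40 N, if the wrist force passes 120 N, or if a joint passes its speed limit or range.

ROBOT

A 6-joint arm with a two-finger parallel gripper is mounted at the origin on a cart in front of the work surface, level with it; the furniture and walls round the work are solid. World frame = base frame: x ahead of the robot, y to its left, z up, the work surface at z = 0. Lengths are in m, angles in degrees, forces in N, time in s.
With the tool pointing down it reaches from about 0.4 to 0.825 m from the base axis. Payload 7 kg.
Tool frame: the origin (TCP) lies midway between the tips of the shut fingers; the grasp point (between the pads) lies 19 mm behind it; z points along the fingers, y is the line along which they close (so a half turn about z gives the same grasp; the last joint's range is limited). The gripper opens to 88 mm and grips with 3 to 60 N. Pads are 19 mm wide; open, the fingers measure 130 mm over their backs; the gripper's body (78 mm by 193 mm) begins 47 mm behind the grasp point.
Start: joints at [89.846, 20.546, 0.682, 0, -70.136, -16.507], TCP at [0.194, 0.647, 0.227] pointing down, gripper open.
Joint ranges: [-176.03, 176.03], [-82.01, 121.73], [-58.28, 71.71], [-173.87, 95.51], [-174.79, -0.11], [-173.66, 173.66]. Speed limits (degrees/s): [136.94, 136.94, 172.46, 180, 180, 180].

INTERFACE

Orientations are given as [roll, pitch, yaw] about the fixed x, y, z axes, in that order (R = Rz(yaw) Ry(pitch) Rx(roll)).
In Python, from plant import telemetry, viewer, workorder gives the robot as it stands. The module is installed in compiled form; this text tells all that it offers.
- The arm moves only by the tool carry_out, never from a script. Its argument "rows" is a list of rows, each a list of 6 numbers: the shift along the tool's x, y, z in m, then the turn, a rotation vector about the tool's x, y, z in rad. In form: [[tx, ty, tz, ax, ay, az], ...]. A call has 1 to 8 rows; each row is the pose to reach, as a shift and turn from the pose commanded when the call began, along the tool's axes at that moment; what a row does not reach only later rows make up. A row lasts 1/8 s, in which the tool goes at most 62.5 mm and 10.7 degrees, less where a joint would pass 70% of its speed; a pose out of reach is approached as far as the arm can. A call with a gripper value outside its range is refused whole. "grip" is the gripper's target within -1 to 1 (fully open at 1, half-way at 0, shut at -1), set as the call begins (left out, the last holds). The fingers move at their own pace and stop on an object; the grip force is fixed at half the most. Time passes only in rows, so rows that repeat a pose let the fingers close. It gives the time, the measured TCP pose, the force, the opening and the grip force at its end, in the units of the state.
- telemetry.get_obs(): the state, without advancing time (a new reading comes with each control period).
- viewer.snapshot(name): name is "scene" or "side" or "wrist"; returns the picture (420x560x3 uint8, red, green, blue); there is no depth.
- viewer.camera_info(name): a dict with "intrinsics" (3x3 intrinsics, pixels), "extrinsics" (4x4, takes a point from camera to world coordinates); the wrist camera has in their place "tool_from_camera" (4x4, takes a point from camera to tool coordinates, whose origin is the TCP and whose axes are the flange's). Camera axes: x right, y down, z forward; pixel columns grow to the right and rows downward; lengths in m; the calibration is good to about 2 mm. A picture is of the moment at which its call begins: read the wrist's pose just before it. camera_info takes no time and is no camera call.
- workorder.close_job(): hands the job in; it is judged then, once.
The state is a dict: "clock": time; "joint_pos": joint angles; "qvel": joint speeds; "tau": joint torques, N m; "tool_pos": TCP position; "orientation": TCP orientation; "force": force on the tool from outside, world axes, zero at the start; "moment": the same for the moment, N m; "opening": finger opening in m; "gripper_force": force on a finger pad.
Only numpy, scipy, OpenCV 4.12 (cv2) and the standard library are available. Lean on these libraries where they do the work, as an engineer would, in place of code of your own. Each camera call takes 0.05 s, during which the arm holds its last target. There are 200 camera calls.

## Working session

There is one attempt and no reset: what is moved stays moved. The work goes in short steps, Python scripts to look and compute and a tool call to move; the robot and the scene stay as the last step left them, time stands still between calls to the robot, and variables do not carry over. Pictures are saved under pics/ and viewed, at most 10 in all, crops included, and the job is handed in when it is done.

Besides the shell and the picture viewer there is one more tool, called after ">>>" as name(argument=value, ...), one argument or row to a line, values as JSON. carry_out: Moves the arm, as the interface text tells. Its arguments: {"type":"object","properties":{"rows":{"type":"array"},"grip":{"type":"number"}},"required":["rows"]}

```bash
mkdir -p pics
python3 - <<'E'
from plant import telemetry, viewer, workorder
import cv2,numpy as np
o=telemetry.get_obs();print(o)
for n in("scene","side","wrist"):
    im=viewer.snapshot(n);cv2.imwrite(f"pics/{n}0.png",im[:,:,::-1])
    ci=viewer.camera_info(n);print(n,{k:np.round(v,4).tolist() for k,v in ci.items()})
E
```

```text
{'clock': 0.0, 'joint_pos': array([ 8.98447246e+01,  2.05925282e+01,  6.32703141e-01, -1.90210200e-02,
       -7.01343147e+01, -1.65081061e+01]), 'qvel': array([ 0.0396137 , -0.02336555, -0.07255213,  0.1255119 ,  0.04268551,
        0.02794347]), 'tau': array([ 1.81636486e-03, -5.82715094e+01,  2.93042368e+01,  6.99685916e+00,
        6.86911939e-03, -1.71038846e-04]), 'tool_pos': array([0.19343386, 0.64618236, 0.22560566]), 'orientation': array([ 1.79904660e+02, -9.60866564e-03, -1.66698518e+01]), 'force': array([-0.59565159,  0.57381134,  0.11083052]), 'moment': array([-0.05045362, -0.04580382,  0.00882308]), 'gripper_force': 0.0, 'opening': 0.08759477895427979}
scene {'intrinsics': [[434.7845, 0.0, 281.5325], [0.0, 434.7845, 208.9377], [0.0, 0.0, 1.0]], 'extrinsics': [[0.4342, -0.5829, 0.6868, -0.0394], [-0.9008, -0.2716, 0.3389, -0.2325], [-0.011, -0.7658, -0.643, 0.6428], [0.0, 0.0, 0.0, 1.0]]}
side {'intrinsics': [[405.545, 0.0, 282.9091], [0.0, 405.545, 205.661], [0.0, 0.0, 1.0]], 'extrinsics': [[0.9957, -0.0559, 0.0733, 0.4563], [-0.0915, -0.6948, 0.7134, -0.5606], [0.011, -0.7171, -0.6969, 0.6803], [0.0, 0.0, 0.0, 1.0]]}
wrist {'intrinsics': [[363.8703, 0.0, 276.0985], [0.0, 363.8703, 209.5754], [0.0, 0.0, 1.0]], 'tool_from_camera': [[-0.0004, -0.962, -0.273, 0.0746], [1.0, -0.0002, -0.001, 0.0], [0.0009, -0.273, 0.962, -0.1593], [0.0, 0.0, 0.0, 1.0]]}
```

View pics/scene0.png

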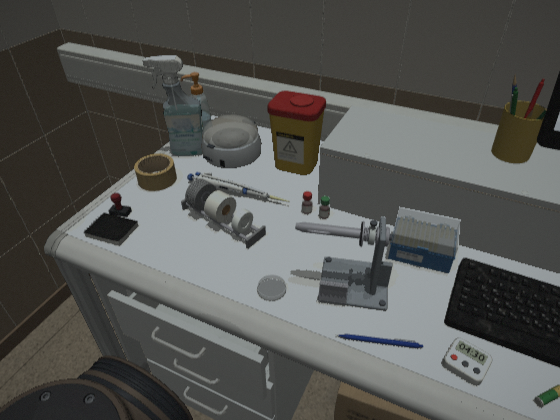

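View pics/side0.png

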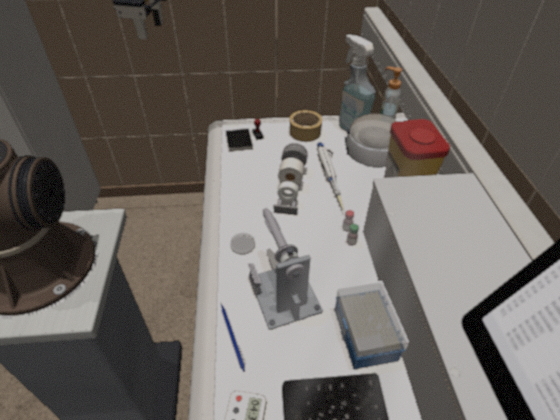

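The spindle runs roughly along world +y: its tip is at scene (297,227) / side (266,212). On the cradle, the cap is farthest (scene 195,195), then the roll (220,207) and the ring nearest (243,222). I'll make enlarged crops.

Run:
```python
import cv2,numpy as np
a=cv2.imread("pics/scene0.png");b=cv2.imread("pics/side0.png")
A=cv2.resize(a[165:315,175:405],None,fx=3.4,fy=3.4,interpolation=cv2.INTER_CUBIC)[:, :]
cv2.imwrite("pics/c1.png",A); print(A.shape)
B=cv2.resize(b[135:330,230:350],None,fx=3,fy=3,interpolation=cv2.INTER_CUBIC)
w=cv2.imread("pics/wrist0.png")
B2=np.zeros((585,800,3),np.uint8);B2[:, :360]=B;W=cv2.resize(w,(430,323));B2[:323,365:795]=W
cv2.imwrite("pics/c2.png",B2)
```

```text
(510, 782, 3)
```

View pics/c1.png

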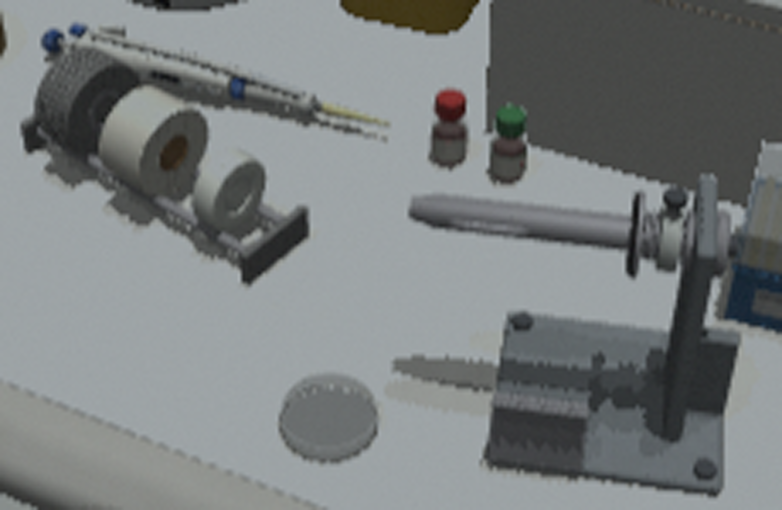

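View pics/c2.png

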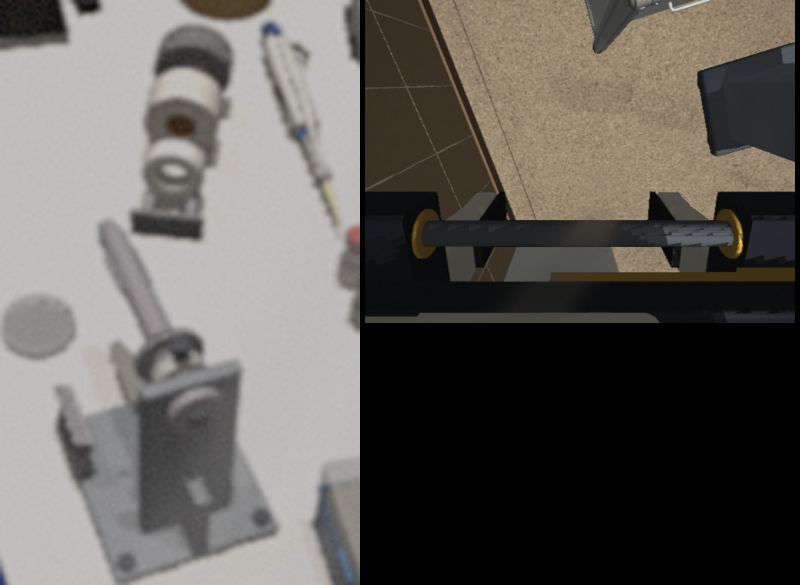

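Scene crop: spindle tip (414,207), spindle at disc (628,232), ring hole (243,193), roll hole (175,152) and near end-plate corners (243,255) and (307,210). Side crop: the same points at (107,228), (163,332), (174,175), (180,125), (134,212) and (203,214).

```bash
cat > h.py <<'E'
import numpy as np, cv2
from plant import telemetry, viewer, workorder
from scipy.spatial.transform import Rotation as Rn
def P(n,pose=None):
    c=viewer.camera_info(n)
    if n=="wrist":
        T=np.eye(4);T[:3,:3]=Rn.from_euler('xyz',pose[1],degrees=True).as_matrix();T[:3,3]=pose[0]
        E=T@c["tool_from_camera"]
    else:E=c["extrinsics"]
    return c["intrinsics"]@np.linalg.inv(E)[:3]
def proj(Pm,X):
    q=Pm@np.r_[X,1];return q[:2]/q[2]
def tri(Ps,uvs):
    A=np.vstack([[u*p[2]-p[0],v*p[2]-p[1]] for p,(u,v) in zip(Ps,uvs)])
    X=np.linalg.svd(A)[2][-1];X=X[:3]/X[3]
    return X,[np.round(proj(p,X)-u,1) for p,u in zip(Ps,uvs)]
def onplane(Pm,uv,z):
    A=np.array([uv[0]*Pm[2]-Pm[0],uv[1]*Pm[2]-Pm[1]]);return np.linalg.solve(A[:,:2],-A[:,2]*z-A[:,3])
E
python3 - <<'E'
from h import *
s,d=P("scene"),P("side")
for n,a,b in [("tip",(414,207),(107,228)),("disc",(628,232),(163,332)),("ring",(243,193),(174,175)),("roll",(175,152),(180,125)),("plL",(243,255),(134,212)),("plR",(307,210),(203,214))]:
    X,e=tri([s,d],[(175+a[0]/3.4,165+a[1]/3.4),(230+b[0]/3,135+b[1]/3)]);print(n,X.round(4),e)
for n,a,z in [("dish",(330,415),.01),("vialR",(448,160),.0),("vialG",(507,178),0),("capTop",(85,50),.085),("farplate",(25,125),.026),("baseNL",(488,462),0),("baseNR",(718,490),0),("baseFL",(507,318),.01),("penettetip",(388,125),.01)]:
    print(n,onplane(s,(175+a[0]/3.4,165+a[1]/3.4),z).round(4))
E
```

```text
tip [ 0.4802 -0.0059  0.1274] [array([0.1, 0.3]), array([ 0.1, -0.3])]
disc [ 0.5044 -0.11    0.1365] [array([-1.1, -2.3]), array([-1.1,  2.7])]
ring [0.539  0.1356 0.0381] [array([-0.2, -0.4]), array([-0.1,  0.5])]
roll [0.5495 0.19   0.0432] [array([-0.1, -0.2]), array([-0.1,  0.3])]
plL [0.5067 0.1183 0.0189] [array([0. , 0.1]), array([ 0. , -0.1])]
plR [0.5577 0.1023 0.0236] [array([-0.5, -1.2]), array([-0.5,  1.3])]
dish [0.425  0.0186]
vialR [0.6615 0.0493]
vialG [0.6611 0.0069]
capTop [0.5706 0.2653]
farplate [0.5475 0.3066]
baseNL [ 0.4396 -0.0692]
baseNR [ 0.4743 -0.186 ]
baseFL [ 0.5341 -0.0425]
penettetip [0.6671 0.0963]
```

```bash
cat >> h.py <<'E'
def go(pos,yaw,tilt=0):
    "row from measured pose to world pos (TCP), tool down"
    o=telemetry.get_obs();R=Rn.from_euler('xyz',o["orientation"],degrees=True);T=Rn.from_euler('xyz',[180,0,yaw],degrees=True)
    t=R.inv().apply(np.array(pos)-o["tool_pos"]);r=(R.inv()*T).as_rotvec()
    print("t=%.2f row"%o["clock"],np.r_[t,r].round(4).tolist(),"F",o["force"].round(1),"at",o["tool_pos"].round(4),o["orientation"].round(2),"open %.4f gf %.1f"%(o["opening"],o["gripper_force"]))
E
python3 - <<'E'
from h import *
s=P("scene")
for u in [(185,150),(155,185),(120,230)]:print(onplane(s,u,0).round(3))
go((.4,.45,.30),-60);go((.575,.28,.27),-104)
E
```

```text
[0.762 0.457]
[0.598 0.43 ]
[0.433 0.395]
t=0.15 row [0.2542, 0.1289, -0.074, 0.0012, -0.0006, 0.7563] F [ 1.   0.6 -0.3] at [0.1935 0.6463 0.2258] [ 1.7993e+02 -1.0000e-02 -1.6670e+01] open 0.0875 gf 0.0
t=0.15 row [0.4706, 0.2415, -0.0438, 0.0009, -0.0011, 1.5242] F [ 1.   0.6 -0.3] at [0.1935 0.6463 0.2258] [ 1.7993e+02 -1.0000e-02 -1.6670e+01] open 0.0875 gf 0.0
```

>>> carry_out(
  rows=[
    [0.254,0.129,-0.074,0,0,0.756],
    [0.254,0.129,-0.074,0,0,0.756],
    [0.254,0.129,-0.074,0,0,0.756],
    [0.47,0.241,-0.044,0,0,1.524],
    [0.47,0.241,-0.044,0,0,1.524],
    [0.47,0.241,-0.044,0,0,1.524],
    [0.47,0.241,-0.044,0,0,1.524],
    [0.47,0.241,-0.044,0,0,1.524],
  ],
  grip=1,
)

```text
clock: 1.15
tool_pos: [0.5512, 0.3032, 0.2708]
orientation: [180.0, 0.0, -102.9]
force: [1.2, -0.8, 0.2]
opening: 0.0879
gripper_force: 0.0
```

Run:
```python
from h import *
go((.575,.28,.27),-104)
```

```text
t=1.15 row [0.0172, -0.0284, 0.0008, 0.0001, 0.0, 0.0184] F [ 1.2 -0.8  0.2] at [0.5512 0.3032 0.2708] [ 180.      0.   -102.95] open 0.0879 gf 0.0
```

>>> carry_out(
  rows=[
    [0.002,-0.004,0,0,0,0.0],
    [0.002,-0.004,0,0,0,0.0],
  ],
)

```text
clock: 1.4
tool_pos: [0.5536, 0.3015, 0.2704]
orientation: [180.0, -0.0, -102.6]
force: [0.2, -0.6, -0.3]
opening: 0.0876
gripper_force: 0.0
```

Run:
```python
from h import *
go((.575,.28,.27),-104)
o=telemetry.get_obs();im=viewer.snapshot("wrist");np.savez("w1.npz",p=o["tool_pos"],o=o["orientation"])
cv2.imwrite("pics/w1.png",cv2.resize(im,(800,600),interpolation=cv2.INTER_CUBIC)[:,:,::-1])
```

```text
t=1.40 row [0.0163, -0.0255, 0.0004, 0.0006, -0.0004, 0.024] F [ 0.2 -0.6 -0.3] at [0.5536 0.3015 0.2704] [ 1.7997e+02 -2.0000e-02 -1.0263e+02] open 0.0876 gf 0.0
```

View pics/w1.png

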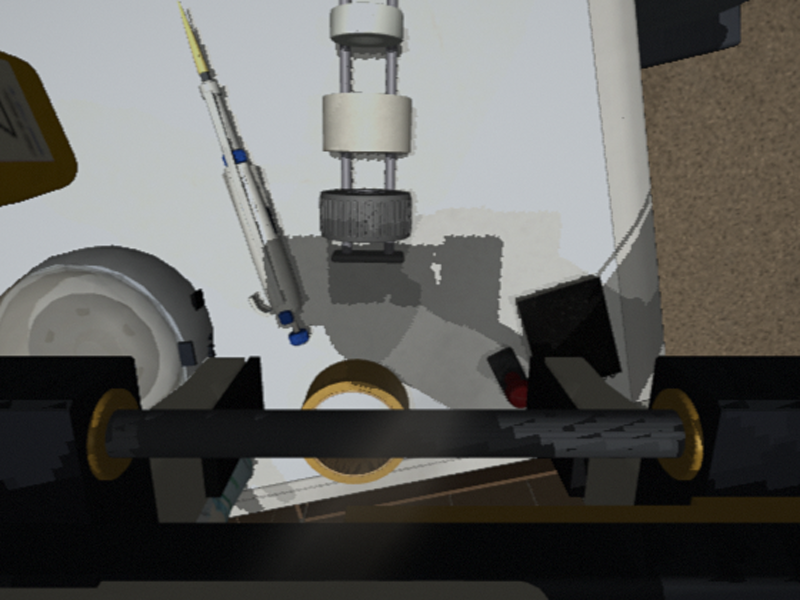

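The wrist view shows ring, roll and cap in line with the image columns. Ring edges are at columns 330–404, the roll at 323–412 (rows 95–150) and the cap at 319–411 (rows 190–240).

Run:
```python
from h import *
d=np.load("w1.npz");w=P("wrist",(d["p"],d["o"]));k=.7
f=lambda u,z:onplane(w,np.array(u)*k,z)
for n,L,Rr,r1,r2,zc,R in [("ring",330,404,5,38,.0375,.025),("roll",323,412,95,149,.0446,.031),("cap",319,411,191,241,.0469,.033)]:
    c=(L+Rr)/2
    a,b=f((c,r1),zc+R),f((c,r2),zc+R)
    l,r=f((L,(r1+r2)/2),zc),f((Rr,(r1+r2)/2),zc)
    print(n,"mid",((a+b)/2).round(4),"width",np.linalg.norm(a-b).round(4),"diam",np.linalg.norm(l-r).round(4))
a,b=f((369,70),.018),f((367.5,240),.018);v=a-b;print("rail ang",np.degrees(np.arctan2(v[1],v[0])), a,b)
print("farplate",f((368,254),.026))
# height check: triangulate roll near hole etc. via scene+side done: z ring .038, roll .043
```

```text
ring mid [0.5381 0.1479] width 0.019 diam 0.0504
roll mid [0.5515 0.2079] width 0.033 diam 0.0625
cap mid [0.5669 0.2658] width 0.0333 diam 0.0674
rail ang -103.9677587648539 [0.54412522 0.16939523] [0.57436395 0.29096756]
farplate [0.57586729 0.30065946]
```

Run:
```python
from h import *
go((.539,.146,.13),-103.97);go((.539,.146,.0185),-103.97)
```

```text
t=1.45 row [0.1555, -0.0202, 0.1406, 0.0004, -0.0003, 0.0247] F [ 0.1 -0.4 -0.1] at [0.5532 0.3022 0.2706] [ 1.7998e+02 -1.0000e-02 -1.0256e+02] open 0.0876 gf 0.0
t=1.45 row [0.1554, -0.0202, 0.2521, 0.0004, -0.0003, 0.0247] F [ 0.1 -0.4 -0.1] at [0.5532 0.3022 0.2706] [ 1.7998e+02 -1.0000e-02 -1.0256e+02] open 0.0876 gf 0.0
```

>>> carry_out(
  rows=[
    [0.1555,-0.02,0.06,0,0,0.025],
    [0.1555,-0.02,0.08,0,0,0.025],
    [0.1555,-0.02,0.14,0,0,0.025],
    [0.1555,-0.02,0.17,0,0,0.025],
    [0.1555,-0.02,0.21,0,0,0.025],
    [0.1555,-0.02,0.24,0,0,0.025],
    [0.1555,-0.02,0.252,0,0,0.025],
    [0.1555,-0.02,0.252,0,0,0.025],
  ],
)

```text
clock: 2.45
tool_pos: [0.5387, 0.1466, 0.0188]
orientation: [180.0, -0.0, -103.9]
force: [-0.7, 0.0, 0.3]
opening: 0.0876
gripper_force: 0.0
```

Run:
```python
from h import *
go((.539,.146,.0185),-103.97)
```

```text
t=2.45 row [0.0005, -0.0004, 0.0003, 0.0005, -0.0007, 0.0007] F [-0.7  0.   0.3] at [0.5387 0.1466 0.0188] [ 1.7997e+02 -4.0000e-02 -1.0393e+02] open 0.0876 gf 0.0
```

Good tracking. Grip the ring.

>>> carry_out(
  rows=[
    [0,0,0,0,0,0],
    [0,0,0,0,0,0],
    [0,0,0,0,0,0],
    [0,0,0,0,0,0],
    [0,0,0,0,0,0],
    [0,0,0,0,0,0],
  ],
  grip=-1,
)

```text
clock: 3.2
tool_pos: [0.5387, 0.1458, 0.0191]
orientation: [180.0, -0.0, -104.0]
force: [-3.9, 1.8, 6.0]
opening: 0.0488
gripper_force: 30.0
```

>>> carry_out(
  rows=[
    [0,0,-0.01,0,0,0],
    [0,0,-0.05,0,0,0],
    [0,0,-0.1,0,0,0],
    [0,0,-0.15,0,0,0],
    [0,0,-0.2,0,0,0],
    [0,0,-0.23,0,0,0],
    [0,0,-0.23,0,0,0],
  ],
)

```text
clock: 4.08
tool_pos: [0.5405, 0.1462, 0.2524]
orientation: [-179.7, 0.2, -104.0]
force: [-0.6, -0.4, -0.7]
opening: 0.0493
gripper_force: 30.0
```

Run:
```python
from h import *
go((.46,.07,.26),-75.5)
```

```text
t=4.08 row [0.0934, 0.0596, -0.0083, -0.0054, 0.0028, -0.4981] F [-0.6 -0.4 -0.7] at [0.5405 0.1462 0.2524] [-179.74    0.23 -104.04] open 0.0493 gf 30.0
```

Run:
```python
from h import *
go((.487,-.03,.28),-75.5)
```

```text
t=4.08 row [0.1838, 0.009, -0.0284, -0.0054, 0.0028, -0.4981] F [-0.6 -0.4 -0.7] at [0.5405 0.1462 0.2524] [-179.74    0.23 -104.04] open 0.0493 gf 30.0
```

>>> carry_out(
  rows=[
    [0.18,0.009,-0.028,-0.005,0.003,-0.498],
    [0.184,0.009,-0.028,-0.005,0.003,-0.498],
    [0.184,0.009,-0.028,-0.005,0.003,-0.498],
    [0.184,0.009,-0.028,-0.005,0.003,-0.498],
    [0.184,0.009,-0.028,-0.005,0.003,-0.498],
  ],
)

```text
clock: 4.7
tool_pos: [0.4855, -0.0308, 0.2764]
orientation: [179.7, -0.1, -75.6]
force: [0.5, -0.2, 0.0]
opening: 0.0493
gripper_force: 30.0
```

Run:
```python
from h import *
go((.487,-.03,.28),-75.5)
o=telemetry.get_obs();im=viewer.snapshot("wrist");np.savez("w2.npz",p=o["tool_pos"],o=o["orientation"])
cv2.imwrite("pics/w2.png",cv2.resize(im,(800,600),interpolation=cv2.INTER_CUBIC)[:,:,::-1])
```

```text
t=4.70 row [-0.0004, -0.0016, -0.0036, 0.0059, -0.0014, -0.0022] F [ 0.5 -0.2  0. ] at [ 0.4855 -0.0308  0.2764] [ 1.7966e+02 -8.0000e-02 -7.5630e+01] open 0.0493 gf 30.0
```

View pics/w2.png

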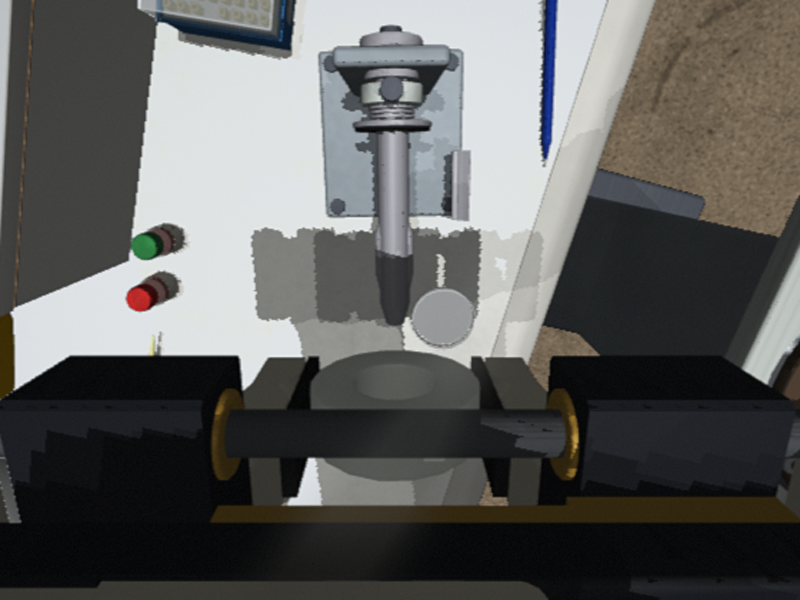

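The wrist view shows the spindle centreline at about column 394, from row 140 (394) to the tip at row 322 (395), with the brake disc front at row 127. The held ring's hole is at (396,380).

Run:
```python
from h import *
d=np.load("w2.npz");w=P("wrist",(d["p"],d["o"]));k=.7
im=cv2.imread("pics/w2.png");g=cv2.cvtColor(im,cv2.COLOR_BGR2GRAY).astype(float)
for r in (150,170,190,210,300):
    gr=np.abs(np.gradient(cv2.GaussianBlur(g[r:r+1],(5,1),0)[0]));
    print(r,[c for c in range(360,430) if gr[c]>5 and gr[c]>=gr[c-1] and gr[c]>=gr[c+1]])
s,dd=P("scene"),P("side")
# tip triangulated from 3 views
us=[(175+414/3.4,165+207/3.4),(230+107/3,135+228/3),(395*k,321*k)]
print("tip",tri([s,dd,w],us)); print("tip s+w",tri([s,w],[us[0],us[2]])); print("tip d+w",tri([dd,w],us[1:]))
for z in (.125,.13,.135):
    a,b=onplane(w,np.array((394,145))*k,z),onplane(w,np.array((395,300))*k,z);v=b-a
    print(z,a.round(4),b.round(4),"ang",np.degrees(np.arctan2(v[1],v[0])).round(2),"tip",onplane(w,np.array((395,321))*k,z).round(4),"disc top",onplane(w,np.array((392,131))*k,z).round(4))
```

```text
150 [365, 369, 379, 388, 395, 405, 409, 429]
170 [372, 379, 388, 395, 405, 409, 417]
190 [372, 380, 385, 395, 405, 409, 416]
210 [372, 380, 395, 405, 409, 416]
300 [380, 409, 418, 423]
tip (array([ 0.4795865 , -0.00558505,  0.12777595]), [array([-0.1,  0.3]), array([-0.2, -0.5]), array([-0.8, -1.5])])
tip s+w (array([ 0.4788084 , -0.00567213,  0.1293605 ]), [array([-0.3, -0.1]), array([ 0.1, -0.8])])
tip d+w (array([ 0.47927337, -0.00360612,  0.1246003 ]), [array([-0.4, -0.1]), array([-1. , -0.5])])
0.125 [ 0.5052 -0.1061] [ 0.4817 -0.0168] ang 104.72 tip [ 0.4783 -0.0035] disc top [ 0.5082 -0.1133]
0.13 [ 0.5052 -0.1061] [ 0.4821 -0.0182] ang 104.72 tip [ 0.4788 -0.0051] disc top [ 0.5082 -0.1131]
0.135 [ 0.5052 -0.106 ] [ 0.4825 -0.0195] ang 104.72 tip [ 0.4792 -0.0067] disc top [ 0.5081 -0.1129]
```

```bash
cat >> h.py <<'E'
A=np.radians(104.72);D=np.array([np.cos(A),np.sin(A),0]);TIP=np.array([.4788,-.0051,.13]);ROOT=TIP-.143*D
def sp(s,z=.111,lat=0): # tool target at s along spindle; lat along world-left-normal
    p=ROOT+s*D;p[2]=z;return p+lat*np.array([D[1],-D[0],0])
YAW=-75.28
def S(): # where are we
    o=telemetry.get_obs();r=o["tool_pos"]-ROOT;N=np.array([D[1],-D[0],0])
    print("t=%.2f s=%.4f x=%.4f z=%.4f  Fs=%.1f Fx=%.1f Fz=%.1f"%(o["clock"],r@D,r@N,o["tool_pos"][2]+.019-.13,o["force"]@D,o["force"]@N,o["force"][2]),o["moment"].round(2),o["orientation"].round(2),"open %.4f gf %.1f"%(o["opening"],o["gripper_force"]))
E
python3 - <<'E'
from h import *
go(sp(.18,.26),YAW);go(sp(.18),YAW);S()
E
```

```text
t=4.75 row [-0.0631, 0.0005, 0.0162, 0.0063, -0.0014, -0.005] F [ 0.4  0.5 -1.1] at [ 0.4857 -0.0302  0.2763] [ 1.7964e+02 -8.0000e-02 -7.5560e+01] open 0.0489 gf 30.0
t=4.75 row [-0.0633, -0.0005, 0.1652, 0.0063, -0.0014, -0.005] F [ 0.4  0.5 -1.1] at [ 0.4857 -0.0302  0.2763] [ 1.7964e+02 -8.0000e-02 -7.5560e+01] open 0.0489 gf 30.0
t=4.75 s=0.1170 x=0.0003 z=0.1653  Fs=0.4 Fx=0.5 Fz=-1.1 [ 0.12 -0.04  0.04] [ 1.7964e+02 -8.0000e-02 -7.5560e+01] open 0.0489 gf 30.0
```

>>> carry_out(
  rows=[
    [-0.055,0,0.005,0.006,-0.001,-0.005],
    [-0.063,0,0.04,0.006,-0.001,-0.005],
    [-0.063,0,0.09,0.006,-0.001,-0.005],
    [-0.063,-0.0005,0.14,0.006,-0.001,-0.005],
    [-0.063,-0.0005,0.165,0.006,-0.001,-0.005],
    [-0.063,-0.0005,0.165,0.006,-0.001,-0.005],
  ],
)

```text
clock: 5.5
tool_pos: [0.4683, 0.0305, 0.1096]
orientation: [179.7, -0.1, -75.2]
force: [1.1, -0.5, -0.4]
opening: 0.0492
gripper_force: 30.0
```

Run:
```python
from h import *
go(sp(.13),YAW);go(sp(.06),YAW);S()
```

```text
t=5.50 row [0.0501, -0.001, -0.0013, 0.0048, -0.0016, 0.0021] F [ 1.1 -0.5 -0.4] at [0.4683 0.0305 0.1096] [ 1.7972e+02 -9.0000e-02 -7.5160e+01] open 0.0492 gf 30.0
t=5.50 row [0.1201, -0.0009, -0.0012, 0.0048, -0.0016, 0.0021] F [ 1.1 -0.5 -0.4] at [0.4683 0.0305 0.1096] [ 1.7972e+02 -9.0000e-02 -7.5160e+01] open 0.0492 gf 30.0
t=5.50 s=0.1801 x=-0.0011 z=-0.0014  Fs=-0.8 Fx=0.9 Fz=-0.4 [ 0.04 -0.06 -0.01] [ 1.7972e+02 -9.0000e-02 -7.5160e+01] open 0.0492 gf 30.0
```

>>> carry_out(
  rows=[
    [0.012,-0.001,-0.001,0.005,-0.002,0.002],
    [0.028,-0.001,-0.001,0.005,-0.002,0.002],
    [0.05,-0.001,-0.001,0.005,-0.002,0.002],
    [0.05,-0.001,-0.001,0.005,-0.002,0.002],
  ],
)

```text
clock: 6.0
tool_pos: [0.484, -0.0196, 0.1136]
orientation: [-179.6, 0.1, -75.5]
force: [-0.7, 1.2, -0.3]
opening: 0.0494
gripper_force: 30.0
```

Run:
```python
from h import *
go(sp(.06),YAW);S()
```

```text
t=6.00 row [0.0677, 0.0011, 0.0025, -0.0068, 0.0014, -0.0034] F [-0.7  1.2 -0.3] at [ 0.484  -0.0196  0.1136] [-1.7961e+02  8.0000e-02 -7.5470e+01] open 0.0494 gf 30.0
t=6.00 s=0.1277 x=0.0013 z=0.0026  Fs=1.3 Fx=-0.4 Fz=-0.3 [ 0.04  0.05 -0.01] [-1.7961e+02  8.0000e-02 -7.5470e+01] open 0.0494 gf 30.0
```

>>> carry_out(
  rows=[
    [0,0,0,0,0,0],
    [0,0,0,0,0,0],
  ],
)

```text
clock: 6.25
tool_pos: [0.4835, -0.0179, 0.1131]
orientation: [-179.6, 0.1, -75.3]
force: [-0.6, -0.0, -0.5]
opening: 0.0492
gripper_force: 30.0
```

Run:
```python
from h import *
go(sp(.06),YAW);S();viewer.snapshot("side");S();viewer.snapshot("side");S()
```

```text
t=6.25 row [0.0695, 0.0013, 0.002, -0.0062, 0.0014, -0.0009] F [-0.6 -0.  -0.5] at [ 0.4835 -0.0179  0.1131] [-1.7965e+02  8.0000e-02 -7.5330e+01] open 0.0492 gf 30.0
t=6.25 s=0.1295 x=0.0013 z=0.0021  Fs=0.1 Fx=-0.6 Fz=-0.5 [0.11 0.06 0.06] [-1.7965e+02  8.0000e-02 -7.5330e+01] open 0.0492 gf 30.0
t=6.30 s=0.1296 x=0.0013 z=0.0021  Fs=-0.5 Fx=0.0 Fz=-1.8 [ 0.09 -0.02  0.02] [-1.7965e+02  8.0000e-02 -7.5310e+01] open 0.0493 gf 30.0
t=6.35 s=0.1297 x=0.0013 z=0.0020  Fs=0.3 Fx=-0.1 Fz=-0.4 [0.04 0.02 0.01] [-1.7967e+02  8.0000e-02 -7.5300e+01] open 0.0490 gf 30.0
```

>>> carry_out(
  rows=[
    [0.01,0.001,0.002,-0.006,0.001,-0.001],
    [0.025,0.001,0.002,-0.006,0.001,-0.001],
    [0.045,0.001,0.002,-0.006,0.001,-0.001],
    [0.06,0.001,0.002,-0.006,0.001,-0.001],
    [0.0695,0.001,0.002,-0.006,0.001,-0.001],
    [0.0695,0.001,0.002,-0.006,0.001,-0.001],
    [0.0695,0.001,0.002,-0.006,0.001,-0.001],
  ],
)

```text
clock: 7.22
tool_pos: [0.4999, -0.0854, 0.1107]
orientation: [180.0, 0.0, -75.3]
force: [-0.0, 0.1, -1.7]
opening: 0.0492
gripper_force: 30.0
```

Run:
```python
from h import *
go(sp(.05),YAW);S()
```

```text
t=7.22 row [0.01, 0.0, -0.0003, 0.0006, 0.0004, -0.0001] F [-0.   0.1 -1.7] at [ 0.4999 -0.0854  0.1107] [ 1.7997e+02  2.0000e-02 -7.5280e+01] open 0.0492 gf 30.0
t=7.22 s=0.0600 x=0.0000 z=-0.0003  Fs=0.1 Fx=0.0 Fz=-1.7 [ 0.12 -0.05 -0.05] [ 1.7997e+02  2.0000e-02 -7.5280e+01] open 0.0492 gf 30.0
```

>>> carry_out(
  rows=[
    [0.006,0,0,0,0,0],
    [0.01,0,0,0,0,0],
    [0.01,0,0,0,0,0],
  ],
)

```text
clock: 7.6
tool_pos: [0.5026, -0.0953, 0.1107]
orientation: [180.0, 0.0, -75.3]
force: [-0.3, 0.0, -0.3]
opening: 0.0494
gripper_force: 30.0
```

>>> carry_out(
  rows=[
    [0.002,0,0,0,0,0],
    [0.002,0,0,0,0,0],
  ],
)

```text
clock: 7.85
tool_pos: [0.5031, -0.0971, 0.1107]
orientation: [180.0, 0.0, -75.3]
force: [-0.2, -0.1, -1.6]
opening: 0.0491
gripper_force: 30.0
```

>>> carry_out(
  rows=[
    [0.001,0,0,0,0,0],
    [0.001,0,0,0,0,0],
  ],
)

```text
clock: 8.1
tool_pos: [0.5033, -0.0981, 0.1107]
orientation: [180.0, 0.0, -75.3]
force: [0.0, 0.2, -0.9]
opening: 0.0492
gripper_force: 30.0
```

>>> carry_out(
  rows=[
    [0.001,0,0,0,0,0],
    [0.001,0,0,0,0,0],
  ],
)

```text
clock: 8.35
tool_pos: [0.5036, -0.099, 0.1107]
orientation: [180.0, 0.0, -75.3]
force: [-0.2, -1.1, -0.9]
opening: 0.0493
gripper_force: 30.0
```

Run:
```python
from h import *
S()
```

```text
t=8.35 s=0.0459 x=0.0001 z=-0.0003  Fs=-1.0 Fx=-0.5 Fz=-0.9 [0.08 0.   0.04] [ 1.7997e+02  2.0000e-02 -7.5280e+01] open 0.0493 gf 30.0
```

>>> carry_out(
  rows=[
    [0.001,0,0,0,0,0],
    [0.001,0,0,0,0,0],
  ],
)

```text
clock: 8.6
tool_pos: [0.5038, -0.1, 0.1107]
orientation: [180.0, 0.0, -75.3]
force: [-1.2, 0.3, -0.4]
opening: 0.0491
gripper_force: 30.0
```

>>> carry_out(
  rows=[
    [0.001,0,0,0,0,0],
    [0.001,0,0,0,0,0],
  ],
)

```text
clock: 8.85
tool_pos: [0.5041, -0.101, 0.1107]
orientation: [180.0, 0.0, -75.3]
force: [1.1, 0.4, -1.2]
opening: 0.0492
gripper_force: 30.0
```

>>> carry_out(
  rows=[
    [0.001,0,0,0,0,0],
    [0.001,0,0,0,0,0],
  ],
)

```text
clock: 9.1
tool_pos: [0.5043, -0.102, 0.1107]
orientation: [180.0, 0.0, -75.3]
force: [0.7, 0.2, -0.4]
opening: 0.0494
gripper_force: 30.0
```

Run:
```python
from h import *
S()
```

```text
t=9.10 s=0.0428 x=0.0001 z=-0.0003  Fs=-0.0 Fx=0.8 Fz=-0.4 [ 0.08 -0.06 -0.01] [ 1.7997e+02  2.0000e-02 -7.5280e+01] open 0.0494 gf 30.0
```

>>> carry_out(
  rows=[
    [0.001,0,0,0,0,0],
    [0.001,0,0,0,0,0],
  ],
)

```text
clock: 9.35
tool_pos: [0.5046, -0.1029, 0.1107]
orientation: [180.0, 0.0, -75.3]
force: [0.2, 0.1, -0.4]
opening: 0.0495
gripper_force: 30.0
```

>>> carry_out(
  rows=[
    [0.001,0,0,0,0,0],
    [0.001,0,0,0,0,0],
  ],
)

```text
clock: 9.6
tool_pos: [0.5048, -0.1038, 0.1107]
orientation: [180.0, 0.0, -75.3]
force: [-1.1, 2.0, -0.7]
opening: 0.0488
gripper_force: 30.0
```

>>> carry_out(
  rows=[
    [0.001,0,0,0,0,0],
    [0.001,0,0,0,0,0],
  ],
)

```text
clock: 9.85
tool_pos: [0.505, -0.1043, 0.1106]
orientation: [180.0, 0.1, -75.3]
force: [-1.6, 5.2, 0.8]
opening: 0.0491
gripper_force: 30.0
```

Run:
```python
from h import *
S()
im=viewer.snapshot("side");im2=viewer.snapshot("scene");im3=viewer.snapshot("wrist")
a=cv2.resize(im[200:330,230:350],None,fx=3,fy=3,interpolation=cv2.INTER_CUBIC);b=cv2.resize(im2[200:290,310:430],None,fx=3.3,fy=3.3,interpolation=cv2.INTER_CUBIC)
c=np.zeros((590,796,3),np.uint8);c[:390,:360]=a;c[:297,380:776]=b;c[300:580,380:740]=cv2.resize(im3[:280,100:460],None,fx=1,fy=1)
cv2.imwrite("pics/r1.png",c[:,:,::-1])
```

```text
t=9.85 s=0.0404 x=0.0001 z=-0.0004  Fs=5.5 Fx=-0.3 Fz=0.8 [ 1.9   0.52 -0.03] [ 1.7997e+02  7.0000e-02 -7.5280e+01] open 0.0491 gf 30.0
```

View pics/r1.png

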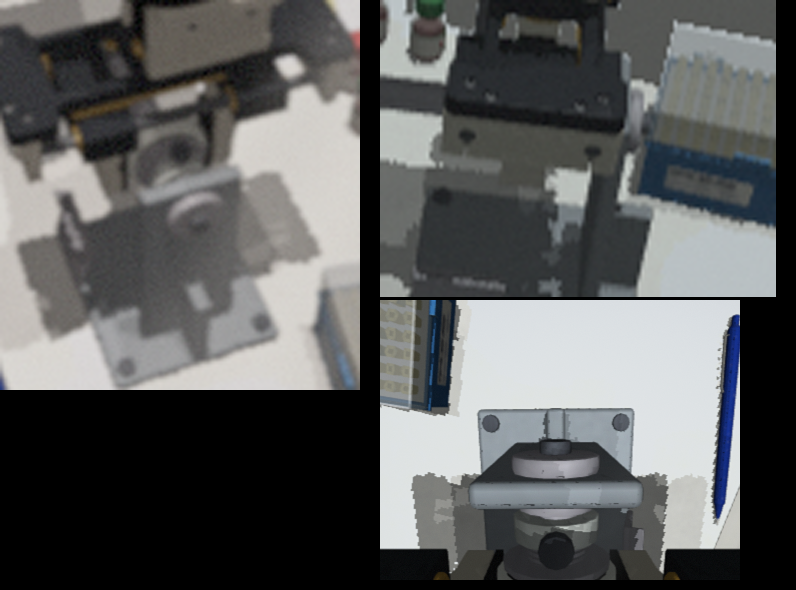

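Ring is on the brake (5.5 N). Back off 0.7 mm, release and lift.

>>> carry_out(
  rows=[
    [-0.0006,0,0,0,0,0],
    [-0.0006,0,0,0,0,0],
  ],
)

```text
clock: 10.25
tool_pos: [0.5049, -0.1041, 0.1107]
orientation: [180.0, 0.0, -75.3]
force: [-2.2, 3.3, 1.4]
opening: 0.0494
gripper_force: 30.0
```

>>> carry_out(
  rows=[
    [0,0,0,0,0,0],
    [0,0,0,0,0,0],
    [0,0,0,0,0,0],
    [0,0,-0.005,0,0,0],
    [0,0,-0.05,0,0,0],
    [-0.03,0,-0.1,0,0,0],
    [-0.09,0,-0.13,0,0,0],
    [-0.09,0,-0.13,0,0,0],
  ],
  grip=1,
)

```text
clock: 11.25
tool_pos: [0.4829, -0.0148, 0.2439]
orientation: [-179.7, 0.0, -75.1]
force: [-0.3, 0.7, -0.7]
opening: 0.088
gripper_force: 0.0
```

Run:
```python
from h import *
S();go((.5515,.2079,.15),-103.97);go((.5515,.2079,.0256),-103.97)
im=viewer.snapshot("wrist")
cv2.imwrite("pics/w3.png",cv2.resize(im,(800,600),interpolation=cv2.INTER_CUBIC)[:,:,::-1])
```

```text
t=11.25 s=0.1326 x=0.0015 z=0.1329  Fs=0.8 Fx=-0.1 Fz=-0.7 [ 0.1  -0.03  0.05] [-1.797e+02  4.000e-02 -7.508e+01] open 0.0880 gf 0.0
t=11.25 row [-0.1974, -0.1231, 0.0947, -0.0049, 0.002, 0.5042] F [-0.3  0.7 -0.7] at [ 0.4829 -0.0148  0.2439] [-1.797e+02  4.000e-02 -7.508e+01] open 0.0880 gf 0.0
t=11.25 row [-0.1973, -0.1225, 0.2191, -0.0049, 0.002, 0.5042] F [-0.3  0.7 -0.7] at [ 0.4829 -0.0148  0.2439] [-1.797e+02  4.000e-02 -7.508e+01] open 0.0880 gf 0.0
```

View pics/w3.png

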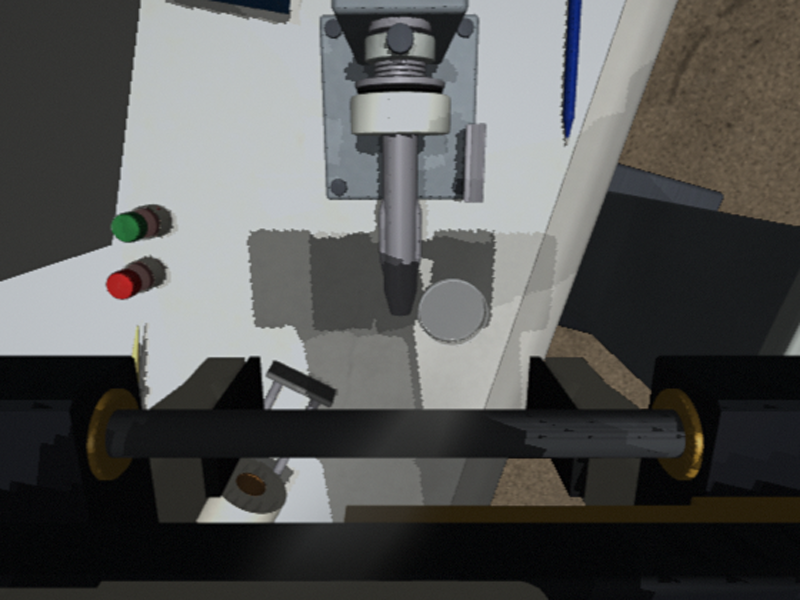

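The ring sits square against the brake disc (rows 90–135, columns 350–450). Next is the roll.

>>> carry_out(
  rows=[
    [-0.06,-0.037,0.02,-0.005,0.002,0.18],
    [-0.118,-0.073,0.04,-0.005,0.002,0.36],
    [-0.17,-0.11,0.07,-0.005,0.002,0.504],
    [-0.197,-0.122,0.09,-0.005,0.002,0.504],
    [-0.197,-0.122,0.09,-0.005,0.002,0.504],
    [-0.197,-0.122,0.09,-0.005,0.002,0.504],
  ],
)

```text
clock: 12.05
tool_pos: [0.5498, 0.2033, 0.1495]
orientation: [179.6, -0.3, -104.2]
force: [-0.4, -0.6, -1.4]
opening: 0.0875
gripper_force: 0.0
```

Run:
```python
from h import *
go((.5515,.2079,.0256),-103.97)
```

```text
t=12.05 row [-0.0055, -0.0013, 0.1239, 0.0065, -0.0053, -0.0033] F [-0.4 -0.6 -1.4] at [0.5498 0.2033 0.1495] [ 179.63   -0.31 -104.16] open 0.0875 gf 0.0
```

>>> carry_out(
  rows=[
    [-0.0055,-0.001,0.04,0.0065,-0.005,0],
    [-0.0055,-0.001,0.08,0.0065,-0.005,0],
    [-0.0055,-0.001,0.11,0.0065,-0.005,0],
    [-0.0055,-0.001,0.124,0.0065,-0.005,0],
    [-0.0055,-0.001,0.124,0.0065,-0.005,0],
  ],
)

```text
clock: 12.68
tool_pos: [0.5517, 0.2082, 0.0268]
orientation: [-179.9, 0.1, -104.2]
force: [0.3, -0.2, 0.2]
opening: 0.088
gripper_force: 0.0
```

Run:
```python
from h import *
go((.5515,.2079,.0256),-103.97)
```

```text
t=12.68 row [0.0004, 0.0001, 0.0012, -0.0013, 0.0013, -0.0041] F [ 0.3 -0.2  0.2] at [0.5517 0.2082 0.0268] [-1.7993e+02  7.0000e-02 -1.0420e+02] open 0.0880 gf 0.0
```

>>> carry_out(
  rows=[
    [0,0,0.0005,-0.001,0.001,0],
    [0,0,0.0005,-0.001,0.001,0],
    [0,0,0.0005,-0.001,0.001,0],
    [0,0,0.0005,-0.001,0.001,0],
    [0,0,0.0005,-0.001,0.001,0],
    [0,0,0.0005,-0.001,0.001,0],
  ],
  grip=-1,
)

```text
clock: 13.42
tool_pos: [0.5527, 0.2098, 0.0271]
orientation: [-179.9, 0.1, -104.1]
force: [2.2, -0.4, 5.1]
opening: 0.0601
gripper_force: 30.0
```

Run:
```python
from h import *
go((.5515,.2079,.0256),-103.97);go(sp(.19,.2),YAW)
```

```text
t=13.43 row [0.0021, 0.0007, 0.0015, -0.0023, 0.0023, -0.0026] F [ 2.2 -0.4  5.1] at [0.5527 0.2098 0.0271] [-1.7987e+02  1.3000e-01 -1.0412e+02] open 0.0601 gf 30.0
t=13.43 row [0.1848, 0.0415, -0.1734, -0.0028, 0.0017, -0.5034] F [ 2.2 -0.4  5.1] at [0.5527 0.2098 0.0271] [-1.7987e+02  1.3000e-01 -1.0412e+02] open 0.0601 gf 30.0
```

>>> carry_out(
  rows=[
    [0,0,-0.01,0,0,0],
    [0,0,-0.06,0,0,0],
    [0.01,0.002,-0.11,0,0,-0.03],
    [0.05,0.011,-0.14,0,0,-0.14],
    [0.1,0.022,-0.165,0,0,-0.3],
    [0.15,0.034,-0.173,0,0,-0.42],
    [0.185,0.0415,-0.173,-0.002,0.002,-0.503],
    [0.185,0.0415,-0.173,-0.002,0.002,-0.503],
  ],
)

```text
clock: 14.42
tool_pos: [0.464, 0.038, 0.1994]
orientation: [179.9, -0.0, -75.4]
force: [0.2, 0.4, -0.7]
opening: 0.06
gripper_force: 30.0
```

>>> carry_out(
  rows=[
    [0,0,0,0,0,0],
    [0,0,0,0,0,0],
  ],
)

```text
clock: 14.68
tool_pos: [0.4662, 0.0405, 0.1988]
orientation: [179.9, -0.1, -75.3]
force: [-0.9, -0.4, -1.5]
opening: 0.0603
gripper_force: 30.0
```

Run:
```python
from h import *
S();go(sp(.19),YAW)
o=telemetry.get_obs();im=viewer.snapshot("wrist");np.savez("w4.npz",p=o["tool_pos"],o=o["orientation"])
cv2.imwrite("pics/w4.png",cv2.resize(im,(800,600),interpolation=cv2.INTER_CUBIC)[:,:,::-1])
```

```text
t=14.68 s=0.1903 x=-0.0006 z=0.0878  Fs=-0.2 Fx=-1.0 Fz=-1.5 [ 0.08  0.01 -0.04] [ 1.7988e+02 -5.0000e-02 -7.5320e+01] open 0.0603 gf 30.0
t=14.68 row [0.0002, -0.0008, 0.0878, 0.0021, -0.0009, -0.0008] F [-0.9 -0.4 -1.5] at [0.4662 0.0405 0.1988] [ 1.7988e+02 -5.0000e-02 -7.5320e+01] open 0.0603 gf 30.0
```

View pics/w4.png

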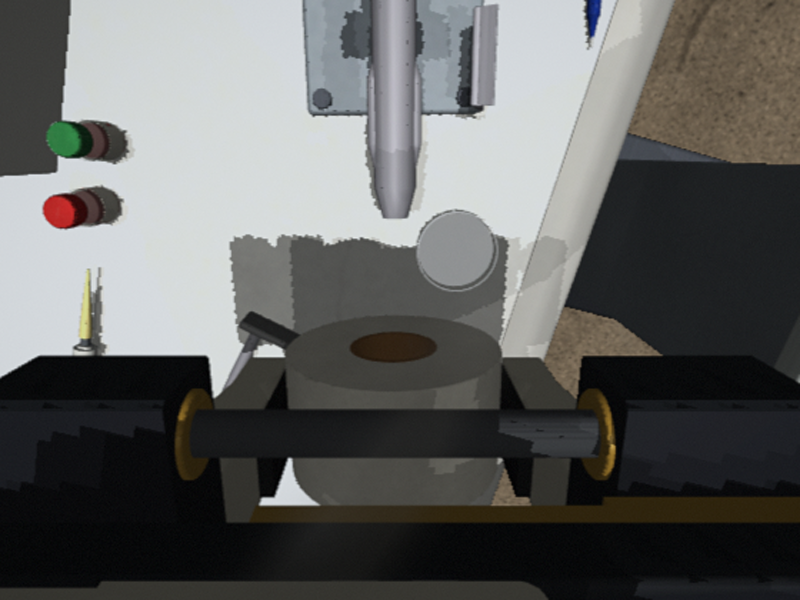

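Roll held square, with its bore at (393,346) and the spindle tip at (395,217). Descend.

>>> carry_out(
  rows=[
    [0,-0.001,0.03,0.002,-0.001,0],
    [0,-0.001,0.06,0.002,-0.001,0],
    [0,-0.001,0.08,0.002,-0.001,0],
    [0,-0.001,0.088,0.002,-0.001,0],
    [0,-0.001,0.088,0.002,-0.001,0],
    [0,-0.001,0.088,0.002,-0.001,0],
  ],
)

```text
clock: 15.48
tool_pos: [0.4675, 0.0403, 0.1118]
orientation: [-179.9, 0.0, -75.3]
force: [-0.8, 0.6, -2.1]
opening: 0.0606
gripper_force: 30.0
```

Run:
```python
from h import *
d=np.load("w4.npz");w=P("wrist",(d["p"],d["o"]))
for uv in [(395.5,217),(394.5,60)]:
    X=onplane(w,np.array(uv)*.7,.13)-ROOT[:2];print("s,x",X@D[:2],X@[D[1],-D[0]])
S();go(sp(.085),YAW)
```

```text
s,x 0.14355030959806347 -0.00027948897607738
s,x 0.08053321597371034 8.39023886521871e-05
t=15.47 s=0.1898 x=0.0006 z=0.0008  Fs=0.8 Fx=-0.6 Fz=-2.1 [ 0.08 -0.09  0.02] [-1.799e+02  1.000e-02 -7.531e+01] open 0.0606 gf 30.0
t=15.47 row [0.1048, 0.0006, 0.0007, -0.0017, 0.0002, -0.0005] F [-0.8  0.6 -2.1] at [0.4675 0.0403 0.1118] [-1.799e+02  1.000e-02 -7.531e+01] open 0.0606 gf 30.0
```

>>> carry_out(
  rows=[
    [0.01,0.0005,0.0005,-0.001,0,0],
    [0.025,0.0005,0.0005,-0.001,0,0],
    [0.04,0.0005,0.0005,-0.001,0,0],
    [0.05,0.0005,0.0005,-0.001,0,0],
    [0.05,0.0005,0.0005,-0.001,0,0],
  ],
)

```text
clock: 16.1
tool_pos: [0.4792, -0.0095, 0.1104]
orientation: [180.0, 0.0, -75.4]
force: [0.2, 0.6, -0.3]
opening: 0.0606
gripper_force: 30.0
```

Run:
```python
from h import *
S();go(sp(.08),YAW)
```

```text
t=16.10 s=0.1387 x=-0.0008 z=-0.0006  Fs=0.5 Fx=0.4 Fz=-0.3 [ 0.14 -0.04 -0.01] [179.96   0.   -75.43] open 0.0606 gf 30.0
t=16.10 row [0.0587, -0.0009, -0.0006, 0.0007, 0.0001, -0.0027] F [ 0.2  0.6 -0.3] at [ 0.4792 -0.0095  0.1104] [179.96   0.   -75.43] open 0.0606 gf 30.0
```

>>> carry_out(
  rows=[
    [0.01,-0.0005,-0.0003,0,0,-0.001],
    [0.025,-0.0005,-0.0003,0,0,-0.001],
    [0.04,-0.0005,-0.0003,0,0,-0.001],
    [0.053,-0.0005,-0.0003,0,0,-0.001],
    [0.059,-0.0005,-0.0003,0,0,-0.001],
    [0.059,-0.0005,-0.0003,0,0,-0.001],
  ],
)

```text
clock: 16.85
tool_pos: [0.4947, -0.0659, 0.1108]
orientation: [180.0, 0.0, -75.3]
force: [0.1, -1.0, -0.5]
opening: 0.0605
gripper_force: 30.0
```

Run:
```python
from h import *
S()
```

```text
t=16.85 s=0.0801 x=-0.0001 z=-0.0002  Fs=-1.0 Fx=-0.1 Fz=-0.5 [ 0.08 -0.   -0.02] [179.98   0.   -75.33] open 0.0605 gf 30.0
```

>>> carry_out(
  rows=[
    [0.004,0,0,0,0,0],
    [0.007,0,0,0,0,0],
    [0.007,0,0,0,0,0],
  ],
)

```text
clock: 17.23
tool_pos: [0.4963, -0.0722, 0.1108]
orientation: [180.0, 0.0, -75.3]
force: [-1.0, 0.1, -1.7]
opening: 0.0603
gripper_force: 30.0
```

>>> carry_out(
  rows=[
    [0.0015,0,0,0,0,0],
    [0.0015,0,0,0,0,0],
  ],
)

```text
clock: 17.48
tool_pos: [0.4967, -0.0737, 0.1108]
orientation: [180.0, 0.0, -75.3]
force: [-0.0, 0.4, -1.7]
opening: 0.0603
gripper_force: 30.0
```

>>> carry_out(
  rows=[
    [0.001,0,0,0,0,0],
    [0.001,0,0,0,0,0],
  ],
)

```text
clock: 17.73
tool_pos: [0.4969, -0.0747, 0.1108]
orientation: [180.0, 0.0, -75.3]
force: [0.7, -0.7, -2.0]
opening: 0.0603
gripper_force: 30.0
```

>>> carry_out(
  rows=[
    [0.001,0,0,0,0,0],
    [0.001,0,0,0,0,0],
  ],
)

```text
clock: 17.98
tool_pos: [0.4972, -0.0756, 0.1108]
orientation: [180.0, 0.0, -75.3]
force: [0.9, 0.2, -0.2]
opening: 0.06
gripper_force: 30.0
```

Run:
```python
from h import *
S()
```

```text
t=17.98 s=0.0701 x=-0.0001 z=-0.0002  Fs=-0.0 Fx=0.9 Fz=-0.2 [ 0.12  0.05 -0.  ] [ 1.7997e+02  1.0000e-02 -7.5280e+01] open 0.0600 gf 30.0
```

>>> carry_out(
  rows=[
    [0.001,0,0,0,0,0],
    [0.001,0,0,0,0,0],
  ],
)

```text
clock: 18.23
tool_pos: [0.4975, -0.0766, 0.1108]
orientation: [180.0, 0.0, -75.3]
force: [0.6, 0.2, -1.0]
opening: 0.0602
gripper_force: 30.0
```

>>> carry_out(
  rows=[
    [0.001,0,0,0,0,0],
    [0.001,0,0,0,0,0],
  ],
)

```text
clock: 18.48
tool_pos: [0.4976, -0.0773, 0.1107]
orientation: [180.0, 0.0, -75.3]
force: [-0.9, 3.7, -0.8]
opening: 0.0606
gripper_force: 30.0
```

>>> carry_out(
  rows=[
    [0.001,0,0,0,0,0],
    [0.001,0,0,0,0,0],
  ],
)

```text
clock: 18.73
tool_pos: [0.4977, -0.0779, 0.1106]
orientation: [180.0, 0.1, -75.3]
force: [-2.1, 7.4, 0.2]
opening: 0.0608
gripper_force: 29.9
```

Run:
```python
from h import *
S()
```

```text
t=18.73 s=0.0678 x=-0.0002 z=-0.0004  Fs=7.7 Fx=-0.2 Fz=0.2 [ 2.72  0.65 -0.03] [ 1.7997e+02  7.0000e-02 -7.5290e+01] open 0.0608 gf 29.9
```

Roll contacts at s≈0.0688. Back off, release and lift.

>>> carry_out(
  rows=[
    [-0.0013,0,0,0,0,0],
    [-0.0013,0,0,0,0,0],
  ],
)

```text
clock: 18.98
tool_pos: [0.4975, -0.0772, 0.1108]
orientation: [180.0, 0.0, -75.3]
force: [-1.1, 3.7, -1.7]
opening: 0.0606
gripper_force: 30.0
```

>>> carry_out(
  rows=[
    [0,0,0,0,0,0],
    [0,0,0,0,0,0],
    [0,0,0,0,0,0],
    [0,0,-0.005,0,0,0],
    [0,0,-0.05,0,0,0],
    [0,0,-0.1,0,0,0],
    [-0.03,0,-0.13,0,0,0],
    [-0.03,0,-0.13,0,0,0],
  ],
  grip=1,
)

```text
clock: 19.98
tool_pos: [0.4913, -0.0471, 0.2441]
orientation: [-179.7, -0.0, -75.2]
force: [0.3, -1.3, -0.6]
opening: 0.0872
gripper_force: 0.0
```

Run:
```python
from h import *
S();go((.5669,.2668,.16),-103.97)
im=viewer.snapshot("wrist")
cv2.imwrite("pics/w5.png",im[:,:,::-1])
b=cv2.inRange(cv2.cvtColor(im,cv2.COLOR_RGB2HSV),(0,0,170),(180,60,255))
print(im[0:240:12,276].tolist())
```

```text
t=19.98 s=0.0992 x=0.0014 z=0.1331  Fs=-1.3 Fx=-0.0 Fz=-0.6 [ 0.09 -0.01 -0.07] [-1.7969e+02 -1.0000e-02 -7.5190e+01] open 0.0872 gf 0.0
t=19.98 row [-0.2842, -0.1529, 0.0849, -0.0054, 0.0012, 0.5022] F [ 0.3 -1.3 -0.6] at [ 0.4913 -0.0471  0.2441] [-1.7969e+02 -1.0000e-02 -7.5190e+01] open 0.0872 gf 0.0
[[183, 188, 192], [185, 190, 194], [185, 190, 194], [59, 63, 69], [138, 138, 145], [126, 137, 143], [130, 130, 136], [74, 79, 87], [68, 68, 71], [119, 118, 124], [190, 195, 199], [190, 194, 198], [183, 188, 190], [190, 194, 199], [190, 194, 198], [190, 195, 188], [86, 86, 79], [43, 43, 46], [41, 42, 45], [42, 42, 45]]
```

>>> carry_out(
  rows=[
    [-0.05,-0.027,0.0,-0.005,0.001,0.17],
    [-0.1,-0.054,0.02,-0.005,0.001,0.34],
    [-0.15,-0.081,0.04,-0.005,0.001,0.502],
    [-0.2,-0.108,0.06,-0.005,0.001,0.502],
    [-0.25,-0.135,0.075,-0.005,0.001,0.502],
    [-0.284,-0.153,0.085,-0.005,0.001,0.502],
    [-0.284,-0.153,0.085,-0.005,0.001,0.502],
    [-0.284,-0.153,0.085,-0.005,0.001,0.502],
  ],
)

```text
clock: 21.02
tool_pos: [0.5654, 0.2646, 0.1546]
orientation: [179.6, -0.2, -104.0]
force: [0.0, -0.5, -0.5]
opening: 0.0877
gripper_force: 0.0
```

Run:
```python
from h import *
go((.567,.2665,.0279),-103.97)
```

```text
t=21.02 row [-0.0028, -0.0019, 0.1267, 0.0063, -0.0043, -0.0012] F [ 0.  -0.5 -0.5] at [0.5654 0.2646 0.1546] [ 179.64   -0.24 -104.04] open 0.0877 gf 0.0
```

>>> carry_out(
  rows=[
    [-0.003,-0.002,0.04,0.006,-0.004,-0.001],
    [-0.003,-0.002,0.08,0.006,-0.004,-0.001],
    [-0.003,-0.002,0.11,0.006,-0.004,-0.001],
    [-0.003,-0.002,0.125,0.006,-0.004,-0.001],
    [-0.003,-0.002,0.125,0.006,-0.004,-0.001],
    [-0.003,-0.002,0.125,0.006,-0.004,-0.001],
  ],
)

```text
clock: 21.78
tool_pos: [0.5686, 0.2679, 0.0322]
orientation: [-179.9, 0.2, -104.0]
force: [0.7, -0.2, -0.0]
opening: 0.0878
gripper_force: 0.0
```

Run:
```python
from h import *
go((.567,.2665,.0279),-103.97)
```

```text
t=21.77 row [0.0017, 0.0013, 0.0043, -0.0024, 0.0032, -0.0002] F [ 0.7 -0.2 -0. ] at [0.5686 0.2679 0.0322] [-179.86    0.18 -103.98] open 0.0878 gf 0.0
```

>>> carry_out(
  rows=[
    [0.001,0.001,0.004,-0.002,0.003,0],
    [0.001,0.001,0.004,-0.002,0.003,0],
    [0.001,0.001,0.004,-0.002,0.003,0],
  ],
)

```text
clock: 22.15
tool_pos: [0.5666, 0.267, 0.0271]
orientation: [180.0, -0.1, -104.0]
force: [0.8, -1.0, -0.2]
opening: 0.088
gripper_force: 0.0
```

Run:
```python
from h import *
go((.567,.2665,.0279),-103.97)
```

```text
t=22.15 row [0.0004, -0.0005, -0.0008, 0.0008, -0.001, -0.0001] F [ 0.8 -1.  -0.2] at [0.5666 0.267  0.0271] [ 1.7996e+02 -6.0000e-02 -1.0397e+02] open 0.0880 gf 0.0
```

>>> carry_out(
  rows=[
    [0,0,0,0,0,0],
    [0,0,0,0,0,0],
    [0,0,0,0,0,0],
    [0,0,0,0,0,0],
    [0,0,0,0,0,0],
  ],
  grip=-1,
)

```text
clock: 22.78
tool_pos: [0.5673, 0.2672, 0.0271]
orientation: [-180.0, -0.0, -104.0]
force: [4.2, -1.7, 1.2]
opening: 0.0651
gripper_force: 30.0
```

Run:
```python
from h import *
go((.567,.2665,.0279),-103.97);go(sp(.19,.2),YAW)
```

```text
t=22.77 row [0.0007, 0.0001, -0.0008, -0.0001, -0.0004, 0.0] F [ 4.2 -1.7  1.2] at [0.5673 0.2672 0.0271] [-1.8000e+02 -2.0000e-02 -1.0397e+02] open 0.0651 gf 30.0
t=22.77 row [0.2444, 0.0427, -0.1728, 0.0, -0.0004, -0.5007] F [ 4.2 -1.7  1.2] at [0.5673 0.2672 0.0271] [-1.8000e+02 -2.0000e-02 -1.0397e+02] open 0.0651 gf 30.0
```

>>> carry_out(
  rows=[
    [0,0,-0.01,0,0,0],
    [0,0,-0.06,0,0,0],
    [0.02,0.004,-0.11,0,0,-0.03],
    [0.07,0.012,-0.14,0,0,-0.15],
    [0.125,0.022,-0.165,0,0,-0.3],
    [0.18,0.032,-0.173,0,0,-0.42],
    [0.225,0.04,-0.173,0,0,-0.5],
    [0.2444,0.043,-0.173,0,0,-0.501],
  ],
)

```text
clock: 23.78
tool_pos: [0.4641, 0.0385, 0.2006]
orientation: [179.9, 0.0, -75.3]
force: [-0.1, 1.0, -0.9]
opening: 0.0651
gripper_force: 30.0
```

>>> carry_out(
  rows=[
    [0,0,0,0,0,0],
    [0,0,0,0,0,0],
  ],
)

```text
clock: 24.02
tool_pos: [0.4664, 0.0409, 0.2002]
orientation: [179.9, -0.0, -75.3]
force: [0.6, -0.6, -0.9]
opening: 0.0646
gripper_force: 30.0
```

Run:
```python
from h import *
S();go(sp(.19,.1102),YAW)
o=telemetry.get_obs();im=viewer.snapshot("wrist");np.savez("w6.npz",p=o["tool_pos"],o=o["orientation"])
cv2.imwrite("pics/w6.png",cv2.resize(im,(800,600),interpolation=cv2.INTER_CUBIC)[:,:,::-1])
```

```text
t=24.02 s=0.1907 x=-0.0003 z=0.0892  Fs=-0.7 Fx=0.4 Fz=-0.9 [ 0.15 -0.08  0.  ] [ 1.7991e+02 -3.0000e-02 -7.5300e+01] open 0.0646 gf 30.0
t=24.02 row [0.0006, -0.0004, 0.09, 0.0015, -0.0005, -0.0004] F [ 0.6 -0.6 -0.9] at [0.4664 0.0409 0.2002] [ 1.7991e+02 -3.0000e-02 -7.5300e+01] open 0.0646 gf 30.0
```

View pics/w6.png

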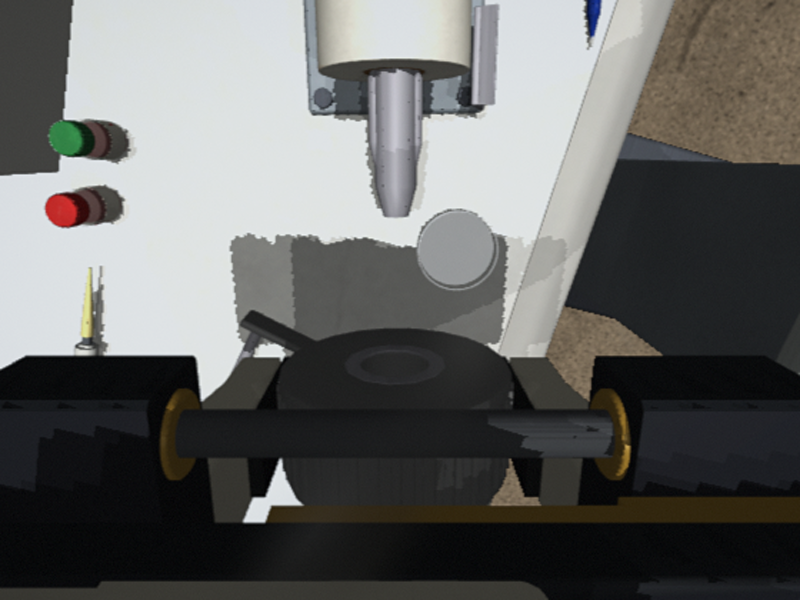

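Roll is seated on the spindle and the cap is held square (bore at (395,365)). Descend and start threading.

>>> carry_out(
  rows=[
    [0,0,0.03,0.0015,0,0],
    [0,0,0.06,0.0015,0,0],
    [0,0,0.08,0.0015,0,0],
    [0.0,0,0.09,0.0015,0,0],
    [0,0,0.09,0.0015,0,0],
    [0,0,0.09,0.0015,0,0],
    [0,0,0.09,0.0015,0,0],
    [0,0,0.09,0.0015,0,0],
  ],
)

```text
clock: 25.08
tool_pos: [0.4662, 0.0403, 0.1107]
orientation: [-179.9, -0.0, -75.3]
force: [-0.0, -0.2, -0.2]
opening: 0.0651
gripper_force: 30.0
```

Run:
```python
from h import *
S();go(sp(.158,.1102),YAW)
```

```text
t=25.07 s=0.1901 x=-0.0006 z=-0.0003  Fs=-0.2 Fx=-0.1 Fz=-0.2 [ 0.07 -0.02  0.  ] [-1.7994e+02 -3.0000e-02 -7.5280e+01] open 0.0651 gf 30.0
t=25.07 row [0.0321, -0.0006, 0.0005, -0.0011, -0.0004, 0.0] F [-0.  -0.2 -0.2] at [0.4662 0.0403 0.1107] [-1.7994e+02 -3.0000e-02 -7.5280e+01] open 0.0651 gf 30.0
```

>>> carry_out(
  rows=[
    [0.012,-0.0005,0.0005,-0.001,0,0],
    [0.025,-0.0005,0.0005,-0.001,0,0],
    [0.032,-0.0005,0.0005,-0.001,0,0],
    [0.032,-0.0005,0.0005,-0.001,0,0],
  ],
)

```text
clock: 25.58
tool_pos: [0.4746, 0.0086, 0.1095]
orientation: [179.9, -0.0, -75.4]
force: [0.7, -0.4, 0.2]
opening: 0.0651
gripper_force: 30.0
```

>>> carry_out(
  rows=[
    [0.004,0,0,0,0,0],
    [0.006,0,0,0,0,0],
    [0.006,0,0,0,0,0],
  ],
)

```text
clock: 25.95
tool_pos: [0.476, 0.0036, 0.1096]
orientation: [179.9, -0.0, -75.3]
force: [-0.5, -0.2, -0.6]
opening: 0.0653
gripper_force: 30.0
```

Run:
```python
from h import *
S();go(sp(.145,.1102),YAW)
```

```text
t=25.95 s=0.1521 x=-0.0005 z=-0.0014  Fs=-0.0 Fx=-0.5 Fz=-0.6 [ 0.09 -0.06  0.03] [ 1.7994e+02 -4.0000e-02 -7.5270e+01] open 0.0653 gf 30.0
t=25.95 row [0.0071, -0.0005, -0.0006, 0.0011, -0.0007, 0.0001] F [-0.5 -0.2 -0.6] at [0.476  0.0036 0.1096] [ 1.7994e+02 -4.0000e-02 -7.5270e+01] open 0.0653 gf 30.0
```

>>> carry_out(
  rows=[
    [0.003,-0.0005,-0.0006,0.001,0,0],
    [0.004,-0.0005,-0.0006,0.001,0,0],
    [0.004,-0.0005,-0.0006,0.001,0,0],
  ],
)

```text
clock: 26.32
tool_pos: [0.4776, -0.0002, 0.1103]
orientation: [-180.0, -0.0, -75.3]
force: [0.4, -0.4, -0.6]
opening: 0.0652
gripper_force: 30.0
```

>>> carry_out(
  rows=[
    [0.002,0,0,0,0,0],
    [0.002,0,0,0,0,0],
  ],
)

```text
clock: 26.58
tool_pos: [0.478, -0.0022, 0.1102]
orientation: [180.0, -0.0, -75.3]
force: [-0.1, 0.2, -1.3]
opening: 0.0655
gripper_force: 30.0
```

Run:
```python
from h import *
S();go(sp(.14,.1102),YAW)
```

```text
t=26.57 s=0.1460 x=-0.0000 z=-0.0008  Fs=0.2 Fx=-0.1 Fz=-1.3 [ 0.13  0.02 -0.07] [ 1.7999e+02 -4.0000e-02 -7.5280e+01] open 0.0655 gf 30.0
t=26.57 row [0.006, -0.0, 0.0, 0.0001, -0.0007, 0.0001] F [-0.1  0.2 -1.3] at [ 0.478  -0.0022  0.1102] [ 1.7999e+02 -4.0000e-02 -7.5280e+01] open 0.0655 gf 30.0
```

>>> carry_out(
  rows=[
    [0.003,0,0,0,0,0],
    [0.006,0,0,0,0,0],
    [0.006,0,0,0,0,0],
  ],
)

```text
clock: 26.95
tool_pos: [0.4796, -0.0081, 0.1102]
orientation: [180.0, -0.0, -75.3]
force: [0.1, 0.8, -1.0]
opening: 0.0648
gripper_force: 30.0
```

>>> carry_out(
  rows=[
    [0.003,0,0,0,0,0],
    [0.005,0,0,0,0,0],
    [0.005,0,0,0,0,0],
  ],
)

```text
clock: 27.32
tool_pos: [0.4807, -0.013, 0.1102]
orientation: [180.0, -0.0, -75.3]
force: [-0.4, -0.9, -1.0]
opening: 0.0648
gripper_force: 30.0
```

Run:
```python
from h import *
S()
```

```text
t=27.32 s=0.1349 x=-0.0001 z=-0.0008  Fs=-0.8 Fx=-0.6 Fz=-1.0 [-0.05  0.24 -0.01] [ 1.7998e+02 -4.0000e-02 -7.5290e+01] open 0.0648 gf 30.0
```

>>> carry_out(
  rows=[
    [0.002,0,0,0,0,0],
    [0.003,0,0,0,0,0],
    [0.003,0,0,0,0,0],
  ],
)

```text
clock: 27.7
tool_pos: [0.4812, -0.0158, 0.1101]
orientation: [180.0, -0.0, -75.3]
force: [-3.2, 0.3, -1.0]
opening: 0.0649
gripper_force: 30.0
```

Run:
```python
from h import *
S()
```

```text
t=27.70 s=0.1320 x=-0.0004 z=-0.0009  Fs=1.1 Fx=-3.0 Fz=-1.0 [ 0.18  0.76 -0.07] [ 1.7995e+02 -4.0000e-02 -7.5290e+01] open 0.0649 gf 30.0
```

>>> carry_out(
  rows=[
    [0.002,0,0,0,0,0],
    [0.003,0,0,0,0,0],
    [0.003,0,0,0,0,0],
  ],
)

```text
clock: 28.08
tool_pos: [0.4819, -0.0184, 0.11]
orientation: [180.0, -0.0, -75.3]
force: [-5.5, 2.8, -0.9]
opening: 0.0646
gripper_force: 30.0
```

Run:
```python
from h import *
S()
```

```text
t=28.07 s=0.1293 x=-0.0004 z=-0.0010  Fs=4.1 Fx=-4.6 Fz=-0.9 [ 1.23  1.38 -0.09] [ 1.7995e+02 -1.0000e-02 -7.5290e+01] open 0.0646 gf 30.0
```

>>> carry_out(
  rows=[
    [0.002,0,0,0,0,0],
    [0.004,0,0,0,0,0],
    [0.004,0,0,0,0,0],
  ],
)

```text
clock: 28.45
tool_pos: [0.4829, -0.0223, 0.11]
orientation: [179.9, -0.0, -75.3]
force: [-4.0, 2.9, -1.6]
opening: 0.0648
gripper_force: 30.0
```

Run:
```python
from h import *
S()
```

```text
t=28.45 s=0.1253 x=-0.0005 z=-0.0010  Fs=3.8 Fx=-3.1 Fz=-1.6 [ 1.11  1.32 -0.01] [ 1.7995e+02 -1.0000e-02 -7.5290e+01] open 0.0648 gf 30.0
```

>>> carry_out(
  rows=[
    [0.002,0.0003,0,0,0,0],
    [0.004,0.0003,0,0,0,0],
    [0.006,0.0003,0,0,0,0],
  ],
)

```text
clock: 28.82
tool_pos: [0.4843, -0.0274, 0.11]
orientation: [180.0, 0.0, -75.3]
force: [-4.9, 8.6, -0.6]
opening: 0.065
gripper_force: 30.0
```

Run:
```python
from h import *
S()
```

```text
t=28.82 s=0.1200 x=-0.0004 z=-0.0010  Fs=9.6 Fx=-2.6 Fz=-0.6 [ 3.26  1.85 -0.07] [ 1.7999e+02  5.0000e-02 -7.5290e+01] open 0.0650 gf 30.0
```

>>> carry_out(
  rows=[
    [0,0,0,0,0,0],
    [0,0,0,0,0,0],
  ],
)

```text
clock: 29.08
tool_pos: [0.4844, -0.0279, 0.11]
orientation: [180.0, 0.0, -75.3]
force: [-3.4, 5.1, -1.1]
opening: 0.0649
gripper_force: 30.0
```

Run:
```python
from h import *
S()
```

```text
t=29.07 s=0.1195 x=-0.0004 z=-0.0010  Fs=5.8 Fx=-2.0 Fz=-1.1 [ 1.9   1.35 -0.01] [179.98   0.   -75.28] open 0.0649 gf 30.0
```

>>> carry_out(
  rows=[
    [0.001,0,0,0,0,0],
    [0.002,0,0,0,0,0],
    [0.003,0,0,0,0,0],
  ],
)

```text
clock: 29.45
tool_pos: [0.485, -0.0302, 0.11]
orientation: [180.0, 0.1, -75.3]
force: [-5.9, 9.2, -1.0]
opening: 0.0654
gripper_force: 30.0
```

Run:
```python
from h import *
S()
```

```text
t=29.45 s=0.1171 x=-0.0004 z=-0.0010  Fs=10.4 Fx=-3.3 Fz=-1.0 [ 3.36  1.86 -0.06] [ 1.7999e+02  5.0000e-02 -7.5290e+01] open 0.0654 gf 30.0
```

>>> carry_out(
  rows=[
    [0.001,0,0,0,0,0],
    [0.002,0,0,0,0,0],
    [0.003,0,0,0,0,0],
    [0.004,0,0,0,0,0],
    [0.005,0,0,0,0,0],
    [0.006,0,0,0,0,0],
    [0.007,0,0,0,0,0],
  ],
)

```text
clock: 30.32
tool_pos: [0.4868, -0.0369, 0.11]
orientation: [180.0, 0.1, -75.3]
force: [-5.5, 10.0, -1.8]
opening: 0.065
gripper_force: 30.0
```

```bash
cat >> h.py <<'E'
N_=np.array([D[1],-D[0],0])
def FM():
    o=telemetry.get_obs();r=o["tool_pos"]-ROOT
    print("t=%.2f s=%.4f x=%.4f Fs=%.1f FsM=%.2f Fx=%.1f Fz=%.1f open %.4f"%(o["clock"],r@D,r@N_,o["force"]@D,(o["moment"]@N_-.09)/.36,o["force"]@N_,o["force"][2],o["opening"]))
E
python3 -c "from h import *;FM()"
```

```text
t=30.32 s=0.1102 x=-0.0003 Fs=11.1 FsM=10.92 Fx=-2.8 Fz=-1.8 open 0.0650
```

>>> carry_out(
  rows=[
    [0.0005,0,0,0,0,0],
    [0.001,0,0,0,0,0],
  ],
)

```text
clock: 30.58
tool_pos: [0.487, -0.0378, 0.1099]
orientation: [180.0, 0.1, -75.3]
force: [-6.0, 10.0, -0.7]
opening: 0.0651
gripper_force: 30.0
```

```bash
python3 -c "from h import *;FM()"
```

```text
t=30.57 s=0.1093 x=-0.0004 Fs=11.2 FsM=11.35 Fx=-3.2 Fz=-0.7 open 0.0651
```

>>> carry_out(
  rows=[
    [0.0005,0,0,0,0,0],
    [0.001,0,0,0,0,0],
  ],
)

```text
clock: 30.82
tool_pos: [0.4873, -0.0388, 0.1099]
orientation: [180.0, 0.1, -75.3]
force: [-4.8, 9.6, -0.8]
opening: 0.065
gripper_force: 30.0
```

```bash
python3 -c "from h import *;FM()"
```

```text
t=30.82 s=0.1083 x=-0.0003 Fs=10.6 FsM=10.88 Fx=-2.2 Fz=-0.8 open 0.0650
```

>>> carry_out(
  rows=[
    [0.0005,0,0,0,0,0],
    [0.001,0,0,0,0,0],
    [0.0015,0,0,0,0,0],
    [0.002,0,0,0,0,0],
  ],
)

```text
clock: 31.32
tool_pos: [0.4878, -0.0407, 0.1099]
orientation: [180.0, 0.1, -75.3]
force: [-4.5, 10.2, -0.1]
opening: 0.0652
gripper_force: 30.0
```

```bash
python3 -c "from h import *;FM()"
```

```text
t=31.32 s=0.1063 x=-0.0003 Fs=11.0 FsM=10.57 Fx=-1.8 Fz=-0.1 open 0.0652
```

>>> carry_out(
  rows=[
    [0.0005,0,0,0,0,0],
    [0.001,0,0,0,0,0],
  ],
)

```text
clock: 31.58
tool_pos: [0.4881, -0.0416, 0.1099]
orientation: [180.0, 0.1, -75.3]
force: [-5.7, 9.8, -0.5]
opening: 0.0651
gripper_force: 30.0
```

```bash
python3 -c "from h import *;FM()"
```

```text
t=31.57 s=0.1053 x=-0.0003 Fs=11.0 FsM=10.68 Fx=-3.0 Fz=-0.5 open 0.0651
```

>>> carry_out(
  rows=[
    [0.0004,0,0,0,0,0],
    [0.0008,0,0,0,0,0],
  ],
)

```text
clock: 31.82
tool_pos: [0.4882, -0.0424, 0.1099]
orientation: [180.0, 0.1, -75.3]
force: [-5.7, 10.8, -1.4]
opening: 0.0652
gripper_force: 30.0
```

```bash
python3 -c "from h import *;FM()"
```

```text
t=31.82 s=0.1045 x=-0.0003 Fs=11.9 FsM=11.21 Fx=-2.8 Fz=-1.4 open 0.0652
```

>>> carry_out(
  rows=[
    [0.0004,0,0,0,0,0],
    [0.0008,0,0,0,0,0],
  ],
)

```text
clock: 32.08
tool_pos: [0.4885, -0.0432, 0.11]
orientation: [180.0, 0.1, -75.3]
force: [-5.6, 10.8, 0.0]
opening: 0.065
gripper_force: 30.0
```

```bash
python3 -c "from h import *;FM()"
```

```text
t=32.08 s=0.1037 x=-0.0003 Fs=11.8 FsM=11.33 Fx=-2.6 Fz=0.0 open 0.0650
```

>>> carry_out(
  rows=[
    [0.0004,0,0,0,0,0],
    [0.0008,0,0,0,0,0],
  ],
)

```text
clock: 32.33
tool_pos: [0.4887, -0.044, 0.11]
orientation: [180.0, 0.1, -75.3]
force: [-5.4, 10.3, -0.4]
opening: 0.065
gripper_force: 30.0
```

```bash
python3 -c "from h import *;FM()"
```

```text
t=32.33 s=0.1029 x=-0.0003 Fs=11.3 FsM=11.42 Fx=-2.6 Fz=-0.4 open 0.0650
```

>>> carry_out(
  rows=[
    [0.0004,0,0,0,0,0],
    [0.0008,0,0,0,0,0],
  ],
)

```text
clock: 32.58
tool_pos: [0.4889, -0.0448, 0.1099]
orientation: [180.0, 0.1, -75.3]
force: [-5.2, 9.7, -1.5]
opening: 0.0649
gripper_force: 30.0
```

```bash
python3 -c "from h import *;FM()"
```

```text
t=32.58 s=0.1021 x=-0.0003 Fs=10.7 FsM=10.70 Fx=-2.5 Fz=-1.5 open 0.0649
```

>>> carry_out(
  rows=[
    [0.0004,0,0,0,0,0],
    [0.0008,0,0,0,0,0],
  ],
)

```text
clock: 32.83
tool_pos: [0.4891, -0.0455, 0.11]
orientation: [-180.0, 0.1, -75.3]
force: [-5.4, 10.7, -1.3]
opening: 0.0651
gripper_force: 30.0
```

```bash
python3 -c "from h import *;FM()"
```

```text
t=32.83 s=0.1013 x=-0.0003 Fs=11.7 FsM=10.71 Fx=-2.6 Fz=-1.3 open 0.0651
```

>>> carry_out(
  rows=[
    [0.0004,0,0,0,0,0],
    [0.0008,0,0,0,0,0],
  ],
)

```text
clock: 33.08
tool_pos: [0.4893, -0.0462, 0.1099]
orientation: [-180.0, 0.1, -75.3]
force: [-6.3, 12.8, -0.0]
opening: 0.0649
gripper_force: 30.0
```

```bash
python3 -c "from h import *;FM()"
```

```text
t=33.08 s=0.1006 x=-0.0003 Fs=14.0 FsM=12.34 Fx=-2.8 Fz=-0.0 open 0.0649
```

>>> carry_out(
  rows=[
    [0.0002,0,0,0,0,0],
    [0.0004,0,0,0,0,0],
  ],
)

```text
clock: 33.33
tool_pos: [0.4894, -0.0464, 0.1099]
orientation: [-180.0, 0.1, -75.3]
force: [-6.4, 12.4, -1.0]
opening: 0.0647
gripper_force: 30.0
```

```bash
python3 -c "from h import *;FM()"
```

```text
t=33.33 s=0.1004 x=-0.0003 Fs=13.6 FsM=12.96 Fx=-3.0 Fz=-1.0 open 0.0647
```

>>> carry_out(
  rows=[
    [0.0003,0,0,0,0,0],
    [0.0006,0,0,0,0,0],
  ],
)

```text
clock: 33.58
tool_pos: [0.4895, -0.0467, 0.1099]
orientation: [-180.0, 0.1, -75.3]
force: [-6.9, 14.5, 0.9]
opening: 0.0652
gripper_force: 30.0
```

```bash
python3 -c "from h import *;FM()"
```

```text
t=33.58 s=0.1000 x=-0.0003 Fs=15.8 FsM=15.75 Fx=-3.0 Fz=0.9 open 0.0652
```

>>> carry_out(
  rows=[
    [0.0003,0,0,0,0,0],
    [0.0003,0,0,0,0,0],
  ],
)

```text
clock: 33.83
tool_pos: [0.4895, -0.0469, 0.1099]
orientation: [-180.0, 0.1, -75.3]
force: [-6.7, 16.1, 0.3]
opening: 0.0651
gripper_force: 30.0
```

```bash
python3 -c "from h import *;FM();viewer.snapshot('side');FM()"
```

```text
t=33.83 s=0.0999 x=-0.0003 Fs=17.3 FsM=15.83 Fx=-2.4 Fz=0.3 open 0.0651
t=33.88 s=0.0999 x=-0.0003 Fs=15.6 FsM=15.92 Fx=-2.0 Fz=0.4 open 0.0649
```

Contact force is about 5–6 N. Unload the arm before releasing.

>>> carry_out(
  rows=[
    [-0.0004,0,0,0,0,0],
    [-0.0008,0,0,0,0,0],
    [-0.0008,0,0,0,0,0],
  ],
)

```text
clock: 34.25
tool_pos: [0.4895, -0.0468, 0.1099]
orientation: [-180.0, 0.1, -75.3]
force: [-4.4, 10.4, -3.1]
opening: 0.0652
gripper_force: 30.0
```

```bash
python3 -c "from h import *;FM()"
```

```text
t=34.25 s=0.1000 x=-0.0003 Fs=11.1 FsM=10.62 Fx=-1.6 Fz=-3.1 open 0.0652
```

>>> carry_out(
  rows=[
    [-0.0005,0,0,0,0,0],
    [-0.001,0,0,0,0,0],
    [-0.0014,0,0,0,0,0],
    [-0.0014,0,0,0,0,0],
  ],
)

```text
clock: 34.75
tool_pos: [0.4893, -0.0467, 0.11]
orientation: [180.0, -0.0, -75.3]
force: [-0.6, 0.9, -6.2]
opening: 0.065
gripper_force: 30.0
```

```bash
python3 -c "from h import *;FM()"
```

```text
t=34.75 s=0.1001 x=-0.0004 Fs=1.1 FsM=1.72 Fx=-0.4 Fz=-6.2 open 0.0650
```

>>> carry_out(
  rows=[
    [0,0,0,0,0,0],
    [0,0,0,0,0,0],
    [0,0,0,0,0,0],
    [0,0,0,0,0,0],
  ],
  grip=1,
)

```text
clock: 35.25
tool_pos: [0.4897, -0.0466, 0.1105]
orientation: [-180.0, -0.0, -75.3]
force: [0.1, 0.7, 0.1]
opening: 0.0874
gripper_force: 0.0
```

```bash
python3 -c "from h import *;S()"
```

```text
t=35.25 s=0.1001 x=-0.0000 z=-0.0005  Fs=0.6 Fx=0.2 Fz=0.1 [ 0.14 -0.04 -0.05] [-1.7997e+02 -5.0000e-02 -7.5270e+01] open 0.0874 gf 0.0
```

>>> carry_out(
  rows=[
    [0,0,-0.01,0,0,0],
    [0,0,-0.04,0,0,0],
    [0,0,-0.08,0,0,0],
    [0,0,-0.12,0,0,0],
    [-0.03,0,-0.15,0,0,0],
    [-0.06,0,-0.16,0,0,0],
    [-0.06,0,-0.16,0,0,0],
    [-0.06,0,-0.16,0,0,0],
  ],
)

```text
clock: 36.25
tool_pos: [0.474, 0.0115, 0.2704]
orientation: [-180.0, -0.0, -75.2]
force: [0.5, -0.9, -0.6]
opening: 0.0871
gripper_force: 0.0
```

Run:
```python
from h import *
S()
o=telemetry.get_obs();im=viewer.snapshot("wrist");w=P("wrist",(o["tool_pos"],o["orientation"]))
# brightness profile along the spindle axis line above the parts
g=cv2.cvtColor(im,cv2.COLOR_RGB2GRAY)
for z,lab in((.162,"roll/cap top"),):
    out=[]
    for s in np.arange(.03,.15,.004):
        p=ROOT+s*D;p[2]=z;u=proj(w,p);out.append((round(s,3),int(g[int(u[1]),int(u[0])]) if 0<=u[1]<420 else -1))
    print(out)
```

```text
t=36.25 s=0.1602 x=-0.0004 z=0.1594  Fs=-1.0 Fx=0.3 Fz=-0.6 [ 0.1   0.01 -0.05] [-1.7999e+02 -4.0000e-02 -7.5240e+01] open 0.0871 gf 0.0
[(np.float64(0.03), 158), (np.float64(0.034), 195), (np.float64(0.038), 193), (np.float64(0.042), 193), (np.float64(0.046), 194), (np.float64(0.05), 195), (np.float64(0.054), 195), (np.float64(0.058), 194), (np.float64(0.062), 196), (np.float64(0.066), 195), (np.float64(0.07), 195), (np.float64(0.074), 196), (np.float64(0.078), 196), (np.float64(0.082), 195), (np.float64(0.086), 108), (np.float64(0.09), 118), (np.float64(0.094), 116), (np.float64(0.098), 116), (np.float64(0.102), 107), (np.float64(0.106), 106), (np.float64(0.11), 103), (np.float64(0.114), 110), (np.float64(0.118), 148), (np.float64(0.122), 147), (np.float64(0.126), 148), (np.float64(0.13), 145), (np.float64(0.134), 133), (np.float64(0.138), 74), (np.float64(0.142), 73), (np.float64(0.146), 72)]
```

```bash
python3 -c "
from plant import workorder
print(workorder.close_job())"
```

```text
the job is handed in; nothing more can be done
None
```

The ring, roll and cap are on the spindle in that order. At release the cap was pressing on the roll with an estimated 5–6 N (from the wrist force, not read directly), and I handed the job in at about 36 s; no verdict was returned.

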